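Check the counting scale with its weights

TASK

Check the counting scale before the shift: first take the parts cup off the pan and stand it on the square rubber pad. Then, one at a time from the lightest to the heaviest, stand each check weight that is on the mat in the middle of the empty pan, within about 1 cm, let go for a second so that the scale can settle, and put it away upright and fully down in its own matching pocket of the weight block before fetching the next. Finally stand the cup back in the middle of the pan within about 1 cm; be gentle with the pan, never pressing it hard or dropping things on it, and leave the other things on the bench where they are.

Things in the scene. Friction and masses are not known exactly. Their poses are not given: they have to be found in the camera images.
- weight_50: the 50 g check weight, the smallest: a plain steel cylinder 20 mm across and 20 mm high with a narrower knob (14 mm across) on top, 32 mm high over all. Starts upright on the dark mat; may be absent. Origin: centre of its underside, z up its axis.
- weight_100: the 100 g check weight, the second smallest: a plain steel cylinder 25 mm across and 26 mm high with a narrower knob (18 mm across) on top, 40 mm high over all. Starts upright on the dark mat; may be absent. Origin: centre of its underside, z up its axis.
- weight_200: the 200 g check weight, the second largest: a plain steel cylinder 32 mm across and 32 mm high with a narrower knob (23 mm across) on top, 48 mm high over all. Starts upright on the dark mat; may be absent. Origin: centre of its underside, z up its axis.
- weight_500: the 500 g check weight, the largest: a plain steel cylinder 42 mm across and 46 mm high with a narrower knob (30 mm across) on top, 64 mm high over all. Starts upright on the dark mat; may be absent. Origin: centre of its underside, z up its axis.
- block_hole0 (a point): pocket 1 of the weight block, for the 50 g weight: round, 26 mm across, 8 mm deep. The point is the centre of its mouth, level with the block's top (22 mm above the bench).
- block_hole1 (a point): pocket 2 of the weight block, for the 100 g weight: round, 31 mm across, 8 mm deep. The point is the centre of its mouth, level with the block's top (22 mm above the bench).
- block_hole2 (a point): pocket 3 of the weight block, for the 200 g weight: round, 38 mm across, 8 mm deep. The point is the centre of its mouth, level with the block's top (22 mm above the bench).
- block_hole3 (a point): pocket 4 of the weight block, for the 500 g weight: round, 48 mm across, 8 mm deep. The point is the centre of its mouth, level with the block's top (22 mm above the bench).
- block: the weight block: white plastic, 70 x 223 x 22 mm, fixed, with four round pockets in a row along its y axis, smallest at +y, each 6 mm wider than its weight. Origin: centre of its underside. May be on the left or the right.
- scale: the counting scale, fixed, grey, 190 x 180 mm, its housing 50 mm high, with a round steel pan above it. Its display faces its -x. Origin: on the bench under the middle of the pan, z up.
- pan_center (a point): centre of the pan's upper face; the pan is a flat steel disc 130 mm across with a faint engraved ring 60 mm across in the middle; its face is about 71 mm above the bench when empty and sinks with the load.
- pan (a joint): how far the sprung pan is down, in m: about 0.001 empty, 0.0015 more for each 100 g, stop at 0.018.
- cup: black plastic parts cup, empty, open at the top, 62 mm across at the rim and a little narrower at the foot, 55 mm high, wall 3 mm, about 90 g; starts upright on the pan. Origin: centre of its underside, z up.
- pad: square dark rubber pad on the bench in front of the scale, 100 x 100 x 4 mm, fixed. Origin: centre of its underside.
- mat: thin dark rubber mat, 200 x 240 x 2 mm, fixed, on which the weights start. Origin: centre of its underside.
- standoff: bystander: brass spacer 40 mm long, 12 mm thick, lying in the middle of the mat between the weights. Origin: underside centre.
- spool: bystander: solder spool 54 mm across, 40 mm high, standing. Origin: underside centre.
- flux_bottle: bystander: amber bottle 38 mm across, 80 mm high, standing. Origin: underside centre.
- marker: bystander: grey pen 110 mm long, 12 mm thick, lying beside the pad. Origin: underside centre.

How it is judged:
On the way, in this order (a step that is already met when the one before it is completed fails the run):
1. the cup stands on the square rubber pad, upright and let go (horizontal distance between cup and pad below 0.027 m and height (world z) of cup below 0.012 m and angle between cup's own z axis and vertical below 0.1 rad and contact force between cup and the fingers below 0.05 N), for 0.3 s.
2. the 50 g weight, if present, stands alone on the pan, upright, within 12 mm of its middle, let go and at rest (horizontal distance between weight_50 and pan_center below 0.012 m and angle between weight_50's own z axis and vertical below 0.1 rad and contact force between weight_50 and scale above 0.3924 N and contact force between weight_50 and the fingers below 0.05 N and linear speed of weight_50 below 0.02 m/s and horizontal distance between weight_50 and weight_100 above 0.07 m and horizontal distance between weight_50 and weight_200 above 0.07 m and horizontal distance between weight_50 and weight_500 above 0.07 m and horizontal distance between weight_50 and cup above 0.09 m), for 0.4 s.
3. the 50 g weight, if present, stands in its own pocket, seated, upright and let go (horizontal distance between weight_50 and block_hole0 below 0.007 m and z of weight_50 in the frame of block_hole0 below -0.005 m and angle between weight_50's own z axis and vertical below 0.12 rad and contact force between weight_50 and the fingers below 0.05 N), for 0.2 s.
4. the 100 g weight, if present, stands alone on the pan, upright, within 12 mm of its middle, let go and at rest (horizontal distance between weight_100 and pan_center below 0.012 m and angle between weight_100's own z axis and vertical below 0.1 rad and contact force between weight_100 and scale above 0.7848 N and contact force between weight_100 and the fingers below 0.05 N and linear speed of weight_100 below 0.02 m/s and horizontal distance between weight_100 and weight_50 above 0.07 m and horizontal distance between weight_100 and weight_200 above 0.07 m and horizontal distance between weight_100 and weight_500 above 0.07 m and horizontal distance between weight_100 and cup above 0.09 m), for 0.4 s.
5. the 100 g weight, if present, stands in its own pocket, seated, upright and let go (horizontal distance between weight_100 and block_hole1 below 0.007 m and z of weight_100 in the frame of block_hole1 below -0.005 m and angle between weight_100's own z axis and vertical below 0.12 rad and contact force between weight_100 and the fingers below 0.05 N), for 0.2 s.
6. the 200 g weight, if present, stands alone on the pan, upright, within 12 mm of its middle, let go and at rest (horizontal distance between weight_200 and pan_center below 0.012 m and angle between weight_200's own z axis and vertical below 0.1 rad and contact force between weight_200 and scale above 1.5696 N and contact force between weight_200 and the fingers below 0.05 N and linear speed of weight_200 below 0.02 m/s and horizontal distance between weight_200 and weight_50 above 0.07 m and horizontal distance between weight_200 and weight_100 above 0.07 m and horizontal distance between weight_200 and weight_500 above 0.07 m and horizontal distance between weight_200 and cup above 0.09 m), for 0.4 s.
7. the 200 g weight, if present, stands in its own pocket, seated, upright and let go (horizontal distance between weight_200 and block_hole2 below 0.007 m and z of weight_200 in the frame of block_hole2 below -0.005 m and angle between weight_200's own z axis and vertical below 0.12 rad and contact force between weight_200 and the fingers below 0.05 N), for 0.2 s.
8. the 500 g weight, if present, stands alone on the pan, upright, within 12 mm of its middle, let go and at rest (horizontal distance between weight_500 and pan_center below 0.012 m and angle between weight_500's own z axis and vertical below 0.1 rad and contact force between weight_500 and scale above 3.924 N and contact force between weight_500 and the fingers below 0.05 N and linear speed of weight_500 below 0.02 m/s and horizontal distance between weight_500 and weight_50 above 0.07 m and horizontal distance between weight_500 and weight_100 above 0.07 m and horizontal distance between weight_500 and weight_200 above 0.07 m and horizontal distance between weight_500 and cup above 0.09 m), for 0.4 s.
9. the 500 g weight, if present, stands in its own pocket, seated, upright and let go (horizontal distance between weight_500 and block_hole3 below 0.007 m and z of weight_500 in the frame of block_hole3 below -0.005 m and angle between weight_500's own z axis and vertical below 0.12 rad and contact force between weight_500 and the fingers below 0.05 N), for 0.2 s.
At the end, for the whole second after the job is handed in: The cup stands upright (within 0.1 rad) on the pan within 12 mm of its middle, and every check weight present stands upright in its own pocket: within 7 mm of the pocket's centre, its underside at least 5 mm below the block's top; the cup at rest and all let go (horizontal distance between cup and pan_center below 0.012 m and angle between cup's own z axis and vertical below 0.1 rad and contact force between cup and scale above 0.3 N and linear speed of cup below 0.02 m/s and horizontal distance between weight_50 and block_hole0 below 0.007 m and z of weight_50 in the frame of block_hole0 below -0.005 m and angle between each of weight_50, weight_100, weight_200, weight_500's own z axis and vertical below 0.12 rad and horizontal distance between weight_100 and block_hole1 below 0.007 m and z of weight_100 in the frame of block_hole1 below -0.005 m and horizontal distance between weight_200 and block_hole2 below 0.007 m and z of weight_200 in the frame of block_hole2 below -0.005 m and horizontal distance between weight_500 and block_hole3 below 0.007 m and z of weight_500 in the frame of block_hole3 below -0.005 m); the robot touches nothing.
It fails at once if the pan is pressed down beyond 14.5 mm (some 9 N on it: pushed hard, or a weight dropped on it) (value of joint pan above 0.0145 m).
It fails at once if another thing on the bench is shoved more than 50 mm from its place (distance of any of standoff, spool, flux_bottle, marker from where it was at the start of the episode above 0.05 m).
It fails at once if the flux bottle is knocked over (angle between flux_bottle's own z axis and vertical above 0.8 rad).
Of weight_50, weight_100, weight_200, weight_500 only 2 to 4 are there at a start; the rules pass over those that are not, and their reading is None.
At some moment in a run one of weight_50, weight_100, weight_200, weight_500, cup may be knocked a few centimetres aside while the robot is not near it.
It also fails if it takes over 210 s, if anything falls off the work surface, if the arm or the gripper's body presses on something with over 40 N, if the wrist force passes 120 N, or if a joint passes its speed limit or range.

ROBOT

A 6-joint arm with a two-finger parallel gripper is mounted at the origin on the work surface. World frame = base frame: x ahead of the robot, y to its left, z up, the work surface at z = 0. Lengths are in m, angles in rad, forces in N, time in s.
With the tool pointing down it reaches from about 0.325 to 1 m from the base axis. Payload 5.1 kg.
Tool frame: the origin (TCP) lies where the fingers leave the gripper's body, on its centre line; the fingertips stand 73 mm ahead of it and the grasp point (between the pads) lies 54 mm ahead of it (robot.hold_point_z is the z of the grasp point in the tool frame, in m); z points along the fingers, y is the line along which they close (so a half turn about z gives the same grasp; the last joint's range is limited). The gripper opens to 85 mm and grips with 20 to 120 N. Pads are 22 mm wide; open, the fingers measure 114 mm over their backs; the gripper's body (76 mm by 85 mm) begins 54 mm behind the grasp point. The pads swing forward as they close: fully open they stand 13 mm farther back than shut.
Start: joints at [-1.399, 0.124, 1.65, -0, 1.367, -0.083], TCP at [0.164, -0.629, 0.304] pointing down, gripper open.
Joint ranges: [-2.61, 2.61], [-1.02, 2.33], [0.03, 2.71], [-1.35, 4.49], [0.32, 2.68], [-2.91, 2.91]. Speed limits (rad/s): [2.57, 2.57, 3.14, 3.14, 3.14, 3.14].

INTERFACE

Orientations are given as [roll, pitch, yaw] about the fixed x, y, z axes, in that order (R = Rz(yaw) Ry(pitch) Rx(roll)).
In Python, from cell import robot gives the robot as it stands.
- The arm moves only by the tool servo_tool, never from a script. Its argument "motion" is a list of rows, each a list of 3 entries, a list of its own where there are three numbers: the turn, a rotation vector about the tool's x, y, z in degrees, then the shift along the tool's x, y, z in m, then the closure, from -1 (fully open) to 1 (shut). A call has 1 to 20 rows; each row shifts and turns the commanded pose from where the row before left it, along the tool's axes as they then stand; what a row does not reach is not made up. A row lasts 1/12 s, in which the tool goes at most 41.7 mm and 7.16 degrees, less where a joint would pass 70% of its speed; a pose out of reach is approached as far as the arm can. A call is refused whole if a number of a shift passes 0.0417 or a number of a turn 7.16, either way. A call with a gripper value outside its range is refused whole. The fingers move at their own pace and stop on an object; "force" is the grip in N (left out, the last holds). Time passes only in rows, so rows that do not move let the fingers close. It gives the time, the measured TCP pose, the force, the opening and the grip force at its end, in the units of the state.
- robot.state(): the state, without advancing time (a new reading comes with each control period).
- robot.get_image(name): name is "scene" or "top"; returns a dict with "frame" (480x640x3 uint8, blue, green, red), "camera_matrix" (3x3 intrinsics, pixels), "R" (3x3) and "t" (3): a world point X has camera coordinates R X + t. Camera axes: x right, y down, z forward; pixel columns grow to the right and rows downward; lengths in m; the calibration is good to about 2 mm. A picture is of the moment at which its call begins. There is no depth.
- robot.sign_off(): hands the job in; it is judged then, once.
The state is a dict: "t": time; "joints": joint angles; "joint_vel": joint speeds; "effort": joint torques, N m; "tcp_pos": TCP position; "orientation": TCP orientation; "force": force on the tool from outside, world axes, zero at the start; "moment": the same for the moment, N m; "width": opening from 0.0 (shut) to 1.0 (fully open); "grip_force": force on a finger pad.
Only numpy, scipy, OpenCV 4.12 (cv2) and the standard library are available. Lean on these libraries where they do the work, as an engineer would, in place of code of your own. Each camera call takes 0.05 s, during which the arm holds its last target. There are 200 camera calls.

## Working session

There is one attempt and no reset: what is moved stays moved. The work goes in short steps, Python scripts to look and compute and a tool call to move; the robot and the scene stay as the last step left them, time stands still between calls to the robot, and variables do not carry over. Pictures are saved under pics/ and viewed, at most 14 in all, crops included, and the job is handed in when it is done.

Besides the shell and the picture viewer there is one more tool, called after "Call:" in YAML: its name, and indented under it one key for each argument. servo_tool: Moves the arm, as the interface text tells. Its arguments: {"type":"object","properties":{"motion":{"type":"array"},"force":{"type":"number"}},"required":["motion"]}

```bash
ls; mkdir -p pics; python3 - <<'E'
from cell import robot
import cv2,numpy as np
s=robot.state();print({k:np.round(v,3) for k,v in s.items()}, robot.hold_point_z)
for n in("scene","top"):
    im=robot.get_image(n);cv2.imwrite(f"pics/{n}0.png",im["frame"])
    print(n,np.round(im["camera_matrix"],1).tolist(),np.round(im["R"],3).tolist(),np.round(im["t"],3).tolist(),np.round(-im["R"].T@im["t"],3))
E
```

```text
pics
{'t': np.float64(0.0), 'joints': array([-1.399,  0.125,  1.652,  0.   ,  1.367, -0.083]), 'joint_vel': array([-0.   ,  0.   , -0.001,  0.   , -0.002, -0.   ]), 'effort': array([-0.0000e+00, -4.2362e+01, -3.6545e+01, -0.0000e+00,  7.0000e-03,
       -0.0000e+00]), 'tcp_pos': array([ 0.164, -0.629,  0.303]), 'orientation': array([-3.14 , -0.   ,  0.255]), 'force': array([-1.121,  0.085, -0.328]), 'moment': array([-0.019, -0.011,  0.017]), 'grip_force': np.float64(0.0), 'width': np.float64(0.999)} 0.0539
scene [[531.9, 0.0, 321.1], [0.0, 531.9, 237.2], [0.0, 0.0, 1.0]] [[-0.677, 0.736, -0.005], [0.485, 0.442, -0.755], [-0.553, -0.514, -0.656]] [0.366, -0.216, 1.332] [1.089 0.51  0.713]
top [[485.0, 0.0, 318.2], [0.0, 485.0, 242.9], [0.0, 0.0, 1.0]] [[-0.011, -1.0, -0.021], [-0.998, 0.013, -0.059], [0.059, 0.021, -0.998]] [0.033, 0.562, 1.08] [0.497 0.003 1.111]
```

View pics/top0.png

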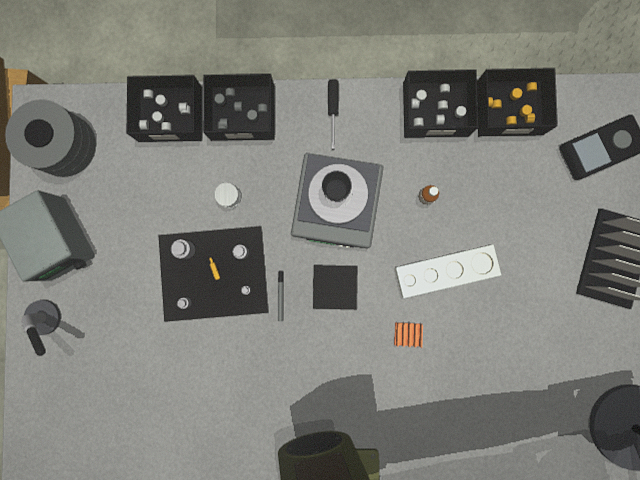

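View pics/scene0.png

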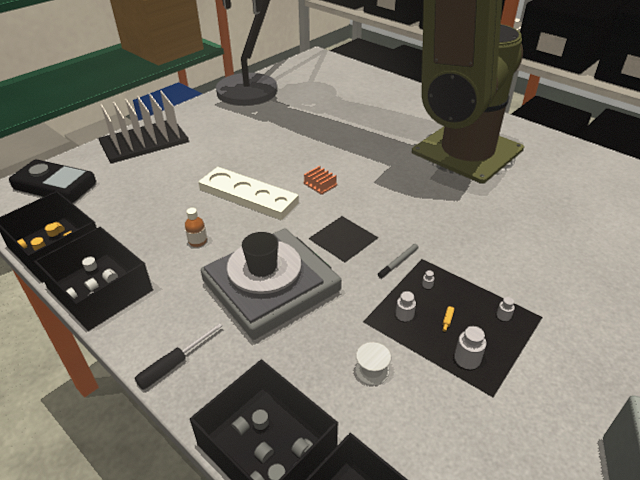

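All four weights are present. In the top view the 500 g is at (181,248), 200 g at (240,252), 100 g at (182,303) and 50 g at (246,291). The scale and cup are at about (337,190), the pad at (335,287), and the block at (448,270) on the right. Next I'll zoom in to choose the detectors.

```bash
python3 - <<'E'
import cv2,numpy as np
t=cv2.imread("pics/top0.png");s=cv2.imread("pics/scene0.png")
def c(im,u0,v0,u1,v1):return cv2.resize(im[v0:v1,u0:u1],(400,300),interpolation=cv2.INTER_NEAREST)
cv2.imwrite("pics/m0.png",np.vstack([np.hstack([c(t,155,225,275,315),c(t,390,235,510,325)]),np.hstack([c(s,385,260,545,380),c(s,190,150,390,300)])]))
cv2.imwrite("pics/m1.png",np.hstack([c(t,285,150,405,240),c(s,195,215,355,335)]))
E
```

```text
(no output)
```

View pics/m0.png

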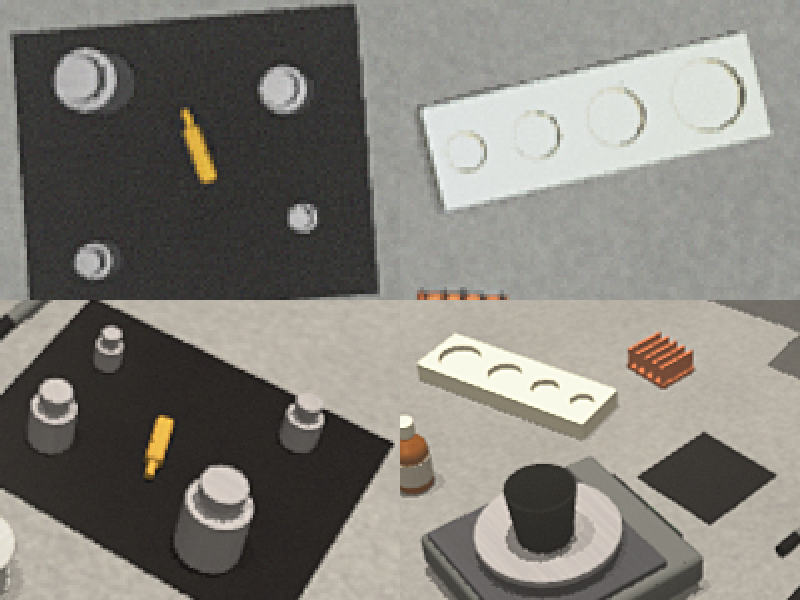

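View pics/m1.png

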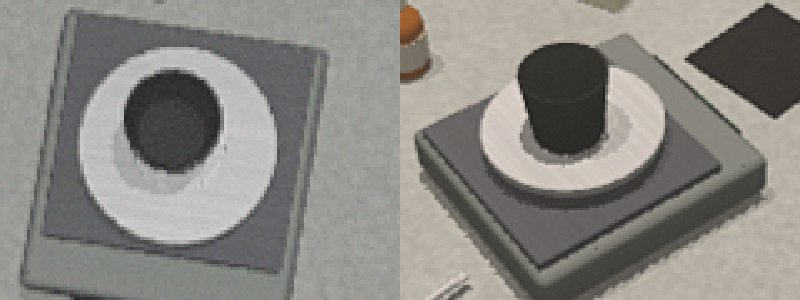

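The mosaics show the weights bright on the dark mat, with clean pocket rims on the white block. The cup is black and off-centre on the bright pan. Next I'll write the measuring helper.

```bash
cat > vis.py <<'E'
import cv2,numpy as np
from cell import robot
def grab(tag=None):
    d={n:robot.get_image(n) for n in("top","scene")}
    if tag:
        for n in d: cv2.imwrite(f"pics/{tag}_{n}.png",d[n]["frame"])
    return d
def cen(c): return -c["R"].T@c["t"]
def rays(c,uv):
    uv=np.atleast_2d(uv).astype(float)
    return (np.c_[uv,np.ones(len(uv))]@np.linalg.inv(c["camera_matrix"]).T)@c["R"]
def onz(c,uv,z):
    r=rays(c,uv);o=cen(c);return o+r*((z-o[2])/r[:,2])[:,None]
def proj(c,X):
    p=c["camera_matrix"]@(c["R"]@np.asarray(X)+c["t"]);return p[:2]/p[2]
def tri(d,a,b):
    r=[rays(d["top"],a)[0],rays(d["scene"],b)[0]];o=[cen(d["top"]),cen(d["scene"])]
    s=np.linalg.lstsq(np.c_[r[0],-r[1]],o[1]-o[0],rcond=None)[0]
    p,q=o[0]+s[0]*r[0],o[1]+s[1]*r[1];return (p+q)/2,np.linalg.norm(p-q)
def blobs(mask,amin=15,amax=1e5):
    n,l,st,ce=cv2.connectedComponentsWithStats(mask.astype(np.uint8),connectivity=4)
    return [np.argwhere(l==i)[:,::-1] for i in range(1,n) if amin<=st[i,4]<=amax]
def azim(c,px):                      # azimuth of a standing round thing's axis about the camera
    r=rays(c,px);a=np.unwrap(np.arctan2(r[:,1],r[:,0]));return (a.min()+a.max())/2*.5+.5*a.mean()
def axis(d,pt,ps):                   # upright axis xy from its blobs in both views
    A=[];b=[]
    for n,p in(("top",pt),("scene",ps)):
        a=azim(d[n],p);m=np.array([-np.sin(a),np.cos(a)]);A.append(m);b.append(m@cen(d[n])[:2])
    return np.linalg.solve(A,b)
def topz(d,ps,xy,r):                 # height of the far top edge (radius r) seen in the scene view
    c=d["scene"];o=cen(c);u=xy-o[:2];D=np.linalg.norm(u)+r
    k=rays(c,[np.median(ps[ps[:,1]==ps[:,1].min()][:,0]),ps[:,1].min()-.5])[0]
    return o[2]+k[2]*D/np.hypot(k[0],k[1])
def near(d,n,xy,z,bl):               # blob whose middle lies nearest the projection of a point
    p=proj(d[n],[*xy,z]);k=min(bl,key=lambda q:np.linalg.norm(q.mean(0)-p));return k,np.linalg.norm(k.mean(0)-p)
D={50:(.020,.014,.032),100:(.025,.018,.040),200:(.032,.023,.048),500:(.042,.030,.064)}
def steel(f,thr=62):                 # grey bright pixels
    f=f.astype(int);return (f.min(2)>thr)&(f.max(2)-f.min(2)<40)
def weights(d,z0=.002):              # weights on the mat
    out={}
    t=d["top"];g=steel(t["frame"])
    mat=np.zeros((480,640),np.uint8)
    dark=(t["frame"].max(2)<75).astype(np.uint8);dark[:, 275:]=0;dark[:215]=0;dark[335:]=0;dark[:,:140]=0
    cs,_=cv2.findContours(dark,cv2.RETR_EXTERNAL,cv2.CHAIN_APPROX_NONE)
    h=cv2.convexHull(max(cs,key=cv2.contourArea));cv2.fillPoly(mat,[h],1);mat=cv2.erode(mat,np.ones((5,5)))
    sb=blobs(steel(d["scene"]["frame"],55),30,4000)
    L=[]
    for p in blobs(g&(mat>0),15,900):
        xy=onz(t,p.mean(0),.02)[0,:2];q,e=near(d,"scene",xy,.02,sb)
        if e<15: xy=axis(d,p,q);L.append((len(p),xy,q))
    L.sort(key=lambda a:a[0])
    return L,h
E
cat > m.py <<'E'
from vis import *
d=grab()
L,h=weights(d)
for (n,xy,q),w in zip(L,(50,100,200,500)): print(w,n,xy.round(4),"topz",topz(d,q,xy,D[w][1]/2).round(4),len(q))
f=d["top"]["frame"];g=f.min(2)
# block
w=((g>165)).astype(np.uint8);w[:, :385]=0;w[:235]=0;w[320:]=0
cs,_=cv2.findContours(w,cv2.RETR_EXTERNAL,cv2.CHAIN_APPROX_NONE);c=max(cs,key=cv2.contourArea);r=cv2.minAreaRect(c)
B=onz(d["top"],cv2.boxPoints(r),.022);print("block",r,B.mean(0).round(4),np.linalg.norm(B[0]-B[1]).round(4),np.linalg.norm(B[1]-B[2]).round(4))
m=np.zeros_like(w);cv2.fillPoly(m,[c],1);m=cv2.erode(m,np.ones((5,5)))
med=np.median(g[m>0]);print("white",med)
for p in blobs(cv2.dilate(((g<med-14)&(m>0)).astype(np.uint8),np.ones((2,2))),12): print("pocket px",len(p),cv2.minEnclosingCircle(p.astype(np.float32)))
# pan, cup, pad
def big(m,u0,v0,u1,v1):
    k=np.zeros((480,640),np.uint8);k[v0:v1,u0:u1]=m[v0:v1,u0:u1];return max(blobs(k),key=len)
fs=d["scene"]["frame"]
pt=big(g>150,295,150,385,235);ps=big(fs.min(2)>150,220,225,310,305)
et=cv2.fitEllipse(cv2.convexHull(pt.astype(np.int32)));es=cv2.fitEllipse(cv2.convexHull(ps.astype(np.int32)))
print("pan",et,es,tri(d,et[0],es[0]))
ct=big(f.max(2)<72,315,165,360,210);cs_=big(fs.max(2)<60,235,225,290,280)
xy=axis(d,ct,cs_);print("cup",len(ct),len(cs_),xy,topz(d,cs_,xy,.031))
pd=big(f.max(2)<72,305,255,365,315);r=cv2.minAreaRect(pd.astype(np.float32));print("pad",r,onz(d["top"],r[0],.004))
E
python3 m.py
```

```text
50 75 [0.4582 0.1895] topz 0.0353 190
100 192 [0.5444 0.2006] topz 0.0534 501
200 383 [0.5515 0.3296] topz 0.0691 1054
block ((448.3819580078125, 271.0043029785156), (32.334224700927734, 100.9865493774414), 76.60750579833984) [ 0.4952 -0.2638  0.022 ] 0.2253 0.0717
white 221.0
pocket px 144 ((482.5962219238281, 263.529296875), 12.02132511138916)
pocket px 97 ((454.8500061035156, 270.0), 9.910823822021484)
pocket px 79 ((431.0, 275.5), 8.500100135803223)
pocket px 18 ((449.0, 275.0), 4.242740631103516)
pocket px 73 ((410.0513916015625, 280.6962585449219), 7.003538131713867)
pan ((337.8212890625, 192.95477294921875), (58.66179656982422, 59.1474494934082), 73.8499984741211) ((263.7786865234375, 239.43666076660156), (91.73870849609375, 104.505126953125), 14.450724601745605) (array([ 0.65928851, -0.01898067,  0.12119329]), np.float64(0.0032697574235105963))
cup 646 1263 [ 0.67483584 -0.01463525] 0.12452998733683307
pad ((334.5, 286.5), (43.0, 43.0), 90.0) [[ 0.46294192 -0.00976696  0.004     ]]
```

```bash
python3 - <<'E'
s=open('vis.py').read()
i=s.index("def weights");s=s[:i]+'''def matmask(c,thr,box):
    u0,v0,u1,v1=box;k=np.zeros((480,640),np.uint8);k[v0:v1,u0:u1]=(c["frame"].max(2)<thr)[v0:v1,u0:u1]
    cs,_=cv2.findContours(k,cv2.RETR_EXTERNAL,cv2.CHAIN_APPROX_NONE);m=np.zeros_like(k)
    cv2.fillPoly(m,[cv2.convexHull(max(cs,key=cv2.contourArea))],1);return cv2.erode(m,np.ones((5,5)))>0
def weights(d):                      # (size, xy, top z) of weights on the mat
    t,s=d["top"],d["scene"];L=[]
    mt=matmask(t,75,(140,215,275,335));ms=matmask(s,60,(360,255,550,400))
    sb=blobs(steel(s["frame"],55)&ms,40)
    for p in blobs(steel(t["frame"])&mt,15,900):
        xy=onz(t,p.mean(0),.02)[0,:2];q,e=near(d,"scene",xy,.02,sb)
        if e>15: print("no scene match",xy);continue
        w=min(D,key=lambda k:abs(len(p)-{50:75,100:120,200:192,500:383}[k]))
        xy=axis(d,p,q);L.append((w,xy.round(4),topz(d,q,xy,D[w][1]/2).round(4),len(p)))
    return sorted(L,key=lambda a:a[0])
'''
open('vis.py','w').write(s)
E
cat > m2.py <<'E'
from vis import *
d=grab()
for l in weights(d): print(*l)
f=d["top"]["frame"];g=f.min(2);fs=d["scene"]["frame"]
print("pan top@.071",onz(d["top"],(337.8,193.0),.071))
def seeded(m,u,v):
    n,l=cv2.connectedComponents(m.astype(np.uint8),connectivity=4);return np.argwhere(l==l[v,u])[:,::-1]
for th in(130,150,165):
    p=seeded(fs.min(2)>th,285,275);h=cv2.convexHull(p.astype(np.int32))[:,0]
    h=h[~((h[:,1]<250)&(abs(h[:,0]-262)<22))]
    e=cv2.fitEllipse(h);print(th,len(p),e,tri(d,(337.8,193),e[0]))
P=[(482.1,263.0),(454.35,269.5),(430.5,275.0),(409.55,280.2)][::-1]
print("pockets",onz(d["top"],P,.022).round(4).tolist())
for th in(150,170,190):
    k=seeded(fs.max(2)>th,250,205) if 0 else max(blobs((fs.max(2)>th)&(np.add.outer(np.arange(480)*0,np.arange(640))<300)&(np.add.outer(np.arange(480),np.arange(640)*0)<222)&(np.add.outer(np.arange(480),np.arange(640)*0)>162)&(np.add.outer(np.arange(480)*0,np.arange(640))>195)&(fs[:,:,2].astype(int)-fs[:,:,0]>22)),key=len)
    h=cv2.approxPolyDP(cv2.convexHull(k.astype(np.int32)),3,True)[:,0];print(th,len(k),h.tolist())
B=cv2.boxPoints(((448.38,271.0),(32.33,100.99),76.6));print("blk top corners",onz(d["top"],B,.022).round(4).tolist(),[proj(d["scene"],x).round(1).tolist() for x in onz(d["top"],B,.022)])
E
python3 m2.py
```

```text
50 [0.4582 0.1895] 0.0353 75
100 [0.4315 0.3291] 0.0286 132
200 [0.5444 0.2006] 0.0508 193
500 [0.5514 0.3294] 0.065 385
pan top@.071 [[ 0.66619858 -0.01883191  0.071     ]]
130 127322 ((376.21856689453125, 287.14996337890625), (416.018310546875, 732.5081176757812), 97.27970886230469) (array([0.61769079, 0.06792933, 0.06838461]), np.float64(0.1983748081582475))
150 124816 ((365.7019348144531, 286.9754333496094), (424.9167175292969, 709.1248168945312), 96.87559509277344) (array([0.62132959, 0.05905326, 0.06040523]), np.float64(0.1809853848198334))
165 29305 ((236.43499755859375, 255.53688049316406), (307.6236877441406, 407.51861572265625), 87.07514953613281) (array([ 0.68149775, -0.03438593,  0.08887592]), np.float64(0.04794932686948698))
pockets [[0.4757, -0.1771, 0.022], [0.4867, -0.2239, 0.022], [0.4984, -0.2772, 0.022], [0.5121, -0.3391, 0.022]]
150 36 [[298, 194], [281, 211]]Traceback (most recent call last):
  File "m2.py", line 15, in <module>
    k=seeded(fs.max(2)>th,250,205) if 0 else max(blobs((fs.max(2)>th)&(np.add.outer(np.arange(480)*0,np.arange(640))<300)&(np.add.outer(np.arange(480),np.arange(640)*0)<222)&(np.add.outer(np.arange(480),np.arange(640)*0)>162)&(np.add.outer(np.arange(480)*0,np.arange(640))>195)&(fs[:,:,2].astype(int)-fs[:,:,0]>22)),key=len)
                                             ~~~^^^^^^^^^^^^^^^^^^^^^^^^^^^^^^^^^^^^^^^^^^^^^^^^^^^^^^^^^^^^^^^^^^^^^^^^^^^^^^^^^^^^^^^^^^^^^^^^^^^^^^^^^^^^^^^^^^^^^^^^^^^^^^^^^^^^^^^^^^^^^^^^^^^^^^^^^^^^^^^^^^^^^^^^^^^^^^^^^^^^^^^^^^^^^^^^^^^^^^^^^^^^^^^^^^^^^^^^^^^^^^^^^^^^^^^^^^^^^^^^^^^^^^^^^^^^^^^^^^^^^^^^^^^^^^^^^^^^
ValueError: max() iterable argument is empty
```

```bash
python3 - <<'E'
from vis import *
d=grab();s=d["scene"]
B=cv2.boxPoints(((448.38,271.0),(32.33,100.99),76.6))
obs=np.array([(198.5,183),(218.5,166.5),(298.5,198.5),(281,213.5)])
for b in B:
    p=proj(s,onz(d["top"],b,.022)[0]);o=obs[np.argmin(((obs-p)**2).sum(1))];print(b,p.round(1),o,*tri(d,b,o))
for z in(.069,.071,.073):
    c=onz(d["top"],(337.8,193.0),z)[0];a=np.linspace(0,6.283,200)
    P=np.array([proj(s,c+.065*np.array([np.cos(t),np.sin(t),0])) for t in a]);print(z,c.round(4),P.min(0).round(1),P.max(0).round(1))
g=s["frame"].min(2)
print("row263",g[263,220:234].tolist(),g[263,294:308].tolist());print("col 281",g[236:256,281].tolist(),g[282:300,265].tolist())
E
```

```text
[395.5135 266.9772] [280.9 212.2] [281.  213.5] [ 0.50538395 -0.14684281  0.01840431] 0.0004630170058333815
[493.7541  243.57295] [197.1 181.6] [198.5 183. ] [ 0.55409103 -0.36636534  0.01798349] 0.0034668867948331726
[501.24652 275.0228 ] [217.5 166.4] [218.5 166.5] [ 0.48411956 -0.37969858  0.02199654] 0.002201936450387045
[403.00592 298.42706] [299.1 194.6] [298.5 198.5] [ 0.43502462 -0.1638769   0.00995315] 0.0009840459650239087
0.069 [ 0.6665 -0.0189  0.069 ] [226.4 239.5] [301.2 291.4]
0.071 [ 0.6662 -0.0188  0.071 ] [226.4 238.6] [301.4 290.4]
0.073 [ 0.6659 -0.0188  0.073 ] [226.4 237.7] [301.5 289.5]
row263 [101, 101, 100, 99, 98, 94, 98, 153, 203, 193, 193, 191, 190, 189] [193, 192, 188, 185, 187, 191, 173, 94, 89, 98, 96, 107, 125, 128]
col 281 [128, 128, 127, 128, 117, 137, 200, 198, 191, 191, 190, 189, 188, 191, 194, 191, 191, 191, 191, 194] [192, 191, 189, 187, 188, 188, 188, 193, 178, 82, 85, 75, 53, 56, 55, 53, 72, 101]
```

The pan face measures 71 mm, the cup rim 125 mm, the weight tops 35, 51 and 65 mm, and the block top about 22 mm, so these agree with the text. I'll hover over the cup first.

Call:
servo_tool:
  motion:
    - [[0,0,0],[0.0325,-0.0233,0.0027],-1]
    - [[0,0,0],[0.0325,-0.0233,0.0027],-1]
    - [[0,0,0],[0.0325,-0.0233,0.0027],-1]
    - [[0,0,0],[0.0325,-0.0233,0.0027],-1]
    - [[0,0,0],[0.0325,-0.0233,0.0027],-1]
    - [[0,0,0],[0.0325,-0.0233,0.0027],-1]
    - [[0,0,0],[0.0325,-0.0233,0.0027],-1]
    - [[0,0,0],[0.0325,-0.0233,0.0027],-1]
    - [[0,0,0],[0.0325,-0.0233,0.0027],-1]
    - [[0,0,0],[0.0325,-0.0233,0.0027],-1]
    - [[0,0,0],[0.0325,-0.0233,0.0027],-1]
    - [[0,0,0],[0.0325,-0.0233,0.0027],-1]
    - [[0,0,0],[0.0325,-0.0233,0.0027],-1]
    - [[0,0,0],[0.0325,-0.0233,0.0027],-1]
    - [[0,0,0],[0.0325,-0.0233,0.0027],-1]
    - [[0,0,0],[0.0325,-0.0233,0.0027],-1]
    - [[0,0,0],[0.0325,-0.0233,0.0027],-1]
    - [[0,0,0],[0.0325,-0.0233,0.0027],-1]
    - [[0,0,0],[0.0325,-0.0233,0.0027],-1]
    - [[0,0,0],[0.0325,-0.0233,0.0027],-1]

```text
t: 2.07
tcp_pos: [0.6764, -0.0124, 0.2499]
orientation: [3.141, -0.0, 0.255]
force: [1.7, -0.7, -0.2]
width: 1.002
grip_force: 0.0
```

```bash
cat > go.py <<'E'
import sys,numpy as np
from cell import robot
s=robot.state();p=np.array(s["tcp_pos"]);y=s["orientation"][2]
print("t",round(float(s["t"]),2),"tcp",p.round(4),"ori",np.round(s["orientation"],4),"w",round(float(s["width"]),3),"grip",round(float(s["grip_force"]),1),"F",np.round(s["force"],2))
def shift(p,q,y):
    d=np.array(q)-p;c,n=np.cos(y),np.sin(y);return np.array([c*d[0]+n*d[1],n*d[0]-c*d[1],-d[2]])
for a in sys.argv[1:]:
    q=[float(v) for v in a.split(",")];r=shift(p,q,y);n=max(1,int(np.ceil(np.linalg.norm(r)/.038)))
    print("to",q,"shift",r.round(4),"rows",n,"each",(r/n).round(4));p=np.array(q)
E
python3 go.py 0.675,-0.015,0.155 
```

```text
t 2.07 tcp [ 0.6764 -0.0124  0.2499] ori [ 3.1414e+00 -2.0000e-04  2.5510e-01] w 1.002 grip 0.0 F [ 1.68 -0.65 -0.25]
to [0.675, -0.015, 0.155] shift [-0.002   0.0022  0.0949] rows 3 each [-0.0007  0.0007  0.0316]
```

Call:
servo_tool:
  motion:
    - [[0,0,0],[-0.001,0.001,0.012],-1]
    - [[0,0,0],[-0.001,0.001,0.02],-1]
    - [[0,0,0],[0,0,0.02],-1]
    - [[0,0,0],[0,0,0.02],-1]
    - [[0,0,0],[0,0,0.015],-1]
    - [[0,0,0],[0,0,0.008],-1]
    - [[0,0,0],[0,0,0],0]
    - [[0,0,0],[0,0,0],0]
    - [[0,0,0],[0,0,0],0.2]
    - [[0,0,0],[0,0,0],0.2]
    - [[0,0,0],[0,0,0],0.2]
    - [[0,0,0],[0,0,0],0.2]
    - [[0,0,0],[0,0,0],0.2]
    - [[0,0,0],[0,0,0],0.2]
  force: 25

```text
t: 3.23
tcp_pos: [0.6743, -0.0168, 0.1555]
orientation: [3.141, -0.001, 0.255]
force: [1.0, -1.4, -0.2]
width: 0.711
grip_force: 27.2
```

```bash
python3 go.py 0.675,-0.015,0.23 0.463,-0.010,0.20 0.463,-0.010,0.089
```

```text
t 3.23 tcp [ 0.6743 -0.0168  0.1555] ori [ 3.1409e+00 -1.2000e-03  2.5490e-01] w 0.711 grip 27.2 F [ 0.99 -1.38 -0.18]
to [0.675, -0.015, 0.23] shift [ 0.0012 -0.0016 -0.0745] rows 2 each [ 0.0006 -0.0008 -0.0372]
to [0.463, -0.01, 0.2] shift [-0.2039 -0.0583  0.03  ] rows 6 each [-0.034  -0.0097  0.005 ]
to [0.463, -0.01, 0.089] shift [0.    0.    0.111] rows 3 each [0.    0.    0.037]
```

Call:
servo_tool:
  motion:
    - [[0,0,0],[0,0,-0.01],0.2]
    - [[0,0,0],[0,0,-0.015],0.2]
    - [[0,0,0],[0,0,-0.025],0.2]
    - [[0,0,0],[0,0,-0.025],0.2]
    - [[0,0,0],[-0.0104,-0.003,0],0.2]
    - [[0,0,0],[-0.02,-0.006,0.003],0.2]
    - [[0,0,0],[-0.0285,-0.0083,0.0045],0.2]
    - [[0,0,0],[-0.0285,-0.0083,0.0045],0.2]
    - [[0,0,0],[-0.0285,-0.0083,0.0045],0.2]
    - [[0,0,0],[-0.0285,-0.0083,0.0045],0.2]
    - [[0,0,0],[-0.0285,-0.0083,0.0045],0.2]
    - [[0,0,0],[-0.02,-0.006,0.0045],0.2]
    - [[0,0,0],[-0.01,-0.003,0.01],0.2]
    - [[0,0,0],[0,0,0.02],0.2]
    - [[0,0,0],[0,0,0.02],0.2]
    - [[0,0,0],[0,0,0.02],0.2]
    - [[0,0,0],[0,0,0.015],0.2]
    - [[0,0,0],[0,0,0.01],0.2]
    - [[0,0,0],[0,0,0],0.2]
    - [[0,0,0],[0,0,0],0.2]

```text
t: 4.9
tcp_pos: [0.4629, -0.0102, 0.1056]
orientation: [3.142, -0.0, 0.255]
force: [-0.0, 0.3, -0.3]
width: 0.713
grip_force: 27.6
```

```bash
python3 go.py 0.463,-0.010,0.089
```

```text
t 4.9 tcp [ 0.4629 -0.0102  0.1056] ori [ 3.1415e+00 -3.0000e-04  2.5480e-01] w 0.713 grip 27.6 F [-0.01  0.28 -0.32]
to [0.463, -0.01, 0.089] shift [ 0.0001 -0.0002  0.0166] rows 1 each [ 0.0001 -0.0002  0.0166]
```

Call:
servo_tool:
  motion:
    - [[0,0,0],[0,0,0.006],0.2]
    - [[0,0,0],[0,0,0.005],0.2]
    - [[0,0,0],[0,0,0.003],0.2]
    - [[0,0,0],[0,0,0.002],0.2]
    - [[0,0,0],[0,0,0],0.2]
    - [[0,0,0],[0,0,0],0.2]
    - [[0,0,0],[0,0,0],0]
    - [[0,0,0],[0,0,0],-0.5]
    - [[0,0,0],[0,0,0],-1]
    - [[0,0,0],[0,0,0],-1]
    - [[0,0,0],[0,0,0],-1]
    - [[0,0,0],[0,0,0],-1]
    - [[0,0,0],[0,0,0],-1]
    - [[0,0,0],[0,0,-0.005],-1]
    - [[0,0,0],[0,0,-0.01],-1]
    - [[0,0,0],[0,0,-0.02],-1]
    - [[0,0,0],[0,0,-0.03],-1]
    - [[0,0,0],[0,0,-0.03],-1]
    - [[0,0,0],[0,0,0],-1]

```text
t: 6.48
tcp_pos: [0.4662, -0.0107, 0.1917]
orientation: [3.137, -0.012, 0.255]
force: [1.2, -0.4, 0.6]
width: 1.0
grip_force: 0.0
```

```bash
cat > look.py <<'E'
import sys
from vis import *
d=grab(sys.argv[1])
for l in weights(d): print(*l)
E
python3 look.py a; python3 go.py 0.458,0.19,0.16 0.458,0.19,0.085
```

```text
50 [0.4582 0.1895] 0.0353 75
100 [0.4315 0.3291] 0.0286 135
200 [0.5443 0.2006] 0.0508 185
500 [0.5515 0.3296] 0.0651 392
t 6.58 tcp [ 0.4637 -0.0104  0.1866] ori [ 3.1397 -0.0046  0.2548] w 1.002 grip 0.0 F [-0.05 -0.99 -0.66]
to [0.458, 0.19, 0.16] shift [ 0.045  -0.1954  0.0266] rows 6 each [ 0.0075 -0.0326  0.0044]
to [0.458, 0.19, 0.085] shift [0.    0.    0.075] rows 2 each [0.     0.     0.0375]
```

Call:
servo_tool:
  motion:
    - [[0,0,0],[0.0045,-0.0195,0.0027],0]
    - [[0,0,0],[0.0065,-0.0275,0.0037],0]
    - [[0,0,0],[0.0065,-0.0275,0.0037],0]
    - [[0,0,0],[0.0065,-0.0275,0.0037],0]
    - [[0,0,0],[0.0065,-0.0275,0.0037],0]
    - [[0,0,0],[0.0065,-0.0275,0.0037],0]
    - [[0,0,0],[0.0045,-0.0195,0.0027],0]
    - [[0,0,0],[0.0045,-0.0195,0.0027],0]
    - [[0,0,0],[0,0,0],0]
    - [[0,0,0],[0,0,0],0]
    - [[0,0,0],[0,0,0],0]

```text
t: 7.5
tcp_pos: [0.4571, 0.1905, 0.1565]
orientation: [3.141, 0.002, 0.255]
force: [-0.1, -0.2, -0.1]
width: 0.501
grip_force: 0.0
```

```bash
python3 go.py 0.458,0.19,0.084; python3 - <<'E'
from vis import *
d=grab("b")
s=d["scene"]["frame"][160:400,190:550];t=d["top"]["frame"][140:340,150:510]
cv2.imwrite("pics/b.png",np.vstack([cv2.resize(s,(540,360)),cv2.resize(t,(540,300))])[:, :])
cv2.imwrite("pics/b.png",cv2.resize(cv2.imread("pics/b.png"),(490,598)))
E
```

```text
t 7.5 tcp [0.4571 0.1905 0.1565] ori [3.1412e+00 1.9000e-03 2.5500e-01] w 0.501 grip 0.0 F [-0.13 -0.17 -0.07]
to [0.458, 0.19, 0.084] shift [0.0007 0.0007 0.0725] rows 2 each [0.0004 0.0004 0.0362]
```

View pics/b.png

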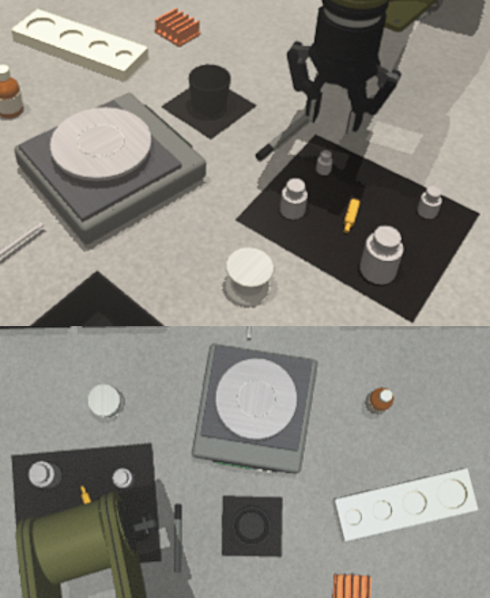

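The picture shows the cup upright in the middle of the pad at about (250,525), the pan empty, and the gripper over the 50 g weight. Next I'll grasp it.

Call:
servo_tool:
  motion:
    - [[0,0,0],[0.0007,0.0007,0.015],0]
    - [[0,0,0],[0,0,0.02],0]
    - [[0,0,0],[0,0,0.02],0]
    - [[0,0,0],[0,0,0.011],0]
    - [[0,0,0],[0,0,0.0065],0]
    - [[0,0,0],[0,0,0],0]
    - [[0,0,0],[0,0,0],0.4]
    - [[0,0,0],[0,0,0],0.7]
    - [[0,0,0],[0,0,0],0.7]
    - [[0,0,0],[0,0,0],0.7]
    - [[0,0,0],[0,0,0],0.7]
    - [[0,0,0],[0,0,0],0.7]
  force: 35

```text
t: 8.6
tcp_pos: [0.4595, 0.1908, 0.0861]
orientation: [3.141, -0.002, 0.255]
force: [0.2, -0.6, 5.2]
width: 0.204
grip_force: 34.6
```

```bash
python3 - <<'E'
from vis import *
d=grab();o=[]
for n,b in(("top",(295,150,385,235)),("scene",(222,234,305,296))):
    k=np.zeros((480,640),np.uint8);u0,v0,u1,v1=b;k[v0:v1,u0:u1]=(d[n]["frame"].min(2)>150)[v0:v1,u0:u1]
    p=max(blobs(k),key=len);e=cv2.fitEllipse(cv2.convexHull(p.astype(np.int32)));o.append(e[0]);print(n,len(p),e)
print(tri(d,*o),onz(d["top"],o[0],.071),onz(d["scene"],o[1],.071))
E
python3 go.py 0.458,0.19,0.19 0.667,-0.019,0.19 0.667,-0.019,0.157
```

```text
top 2751 ((337.8069763183594, 192.8332977294922), (58.82763671875, 59.23696517944336), 63.62961196899414)
scene 3521 ((258.04693603515625, 258.8716735839844), (60.1723747253418, 83.70123291015625), 104.91866302490234)
(array([ 0.6688597 , -0.02236119,  0.08037099]), np.float64(0.010565928920228167)) [[ 0.66656137 -0.01885201  0.071     ]] [[ 0.66594561 -0.03459124  0.071     ]]
t 8.7 tcp [0.4595 0.1908 0.0861] ori [ 3.1415e+00 -2.4000e-03  2.5500e-01] w 0.208 grip 34.6 F [-0.46 -1.43  6.42]
to [0.458, 0.19, 0.19] shift [-0.0017  0.0004 -0.1039] rows 3 each [-0.0006  0.0001 -0.0346]
to [0.667, -0.019, 0.19] shift [ 0.1495  0.255  -0.    ] rows 8 each [ 0.0187  0.0319 -0.    ]
to [0.667, -0.019, 0.157] shift [0.    0.    0.033] rows 1 each [0.    0.    0.033]
```

```bash
python3 - <<'E'
from vis import *
d=grab()
p=proj(d["scene"],[.459,.19,.03]).astype(int);q=proj(d["top"],[.459,.19,.03]).astype(int)
s=d["scene"]["frame"][p[1]-55:p[1]+35,p[0]-60:p[0]+60]
cv2.imwrite("pics/c.png",cv2.resize(s,(800,600),interpolation=cv2.INTER_CUBIC))
for z in (.002,.013,.022,.034): print(z,((proj(d["scene"],[.459,.19,z])-p+[60,55])*6.667).round())
E
```

```text
0.002 [393. 443.]
0.013 [398. 415.]
0.022 [402. 392.]
0.034 [408. 361.]
```

View pics/c.png

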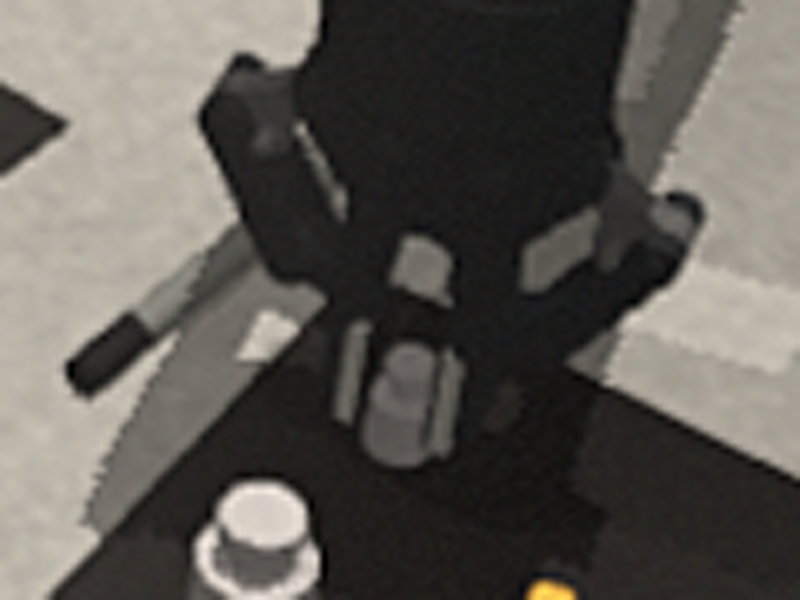

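The 50 g weight is upright between the pads. I'll lift it and carry it to the pan.

Call:
servo_tool:
  motion:
    - [[0,0,0],[0,0,-0.004],0.7]
    - [[0,0,0],[0,0,-0.02],0.7]
    - [[0,0,0],[0,0,-0.03],0.7]
    - [[0,0,0],[0,0,-0.03],0.7]
    - [[0,0,0],[0,0,-0.02],0.7]
    - [[0,0,0],[0.006,0.0102,0],0.7]
    - [[0,0,0],[0.0172,0.0293,0],0.7]
    - [[0,0,0],[0.0172,0.0293,0],0.7]
    - [[0,0,0],[0.0172,0.0293,0],0.7]
    - [[0,0,0],[0.0172,0.0293,0],0.7]
    - [[0,0,0],[0.0172,0.0293,0],0.7]
    - [[0,0,0],[0.0172,0.0293,0],0.7]
    - [[0,0,0],[0.0172,0.0293,0],0.7]
    - [[0,0,0],[0.0172,0.0293,0],0.7]
    - [[0,0,0],[0.006,0.0102,0],0.7]
    - [[0,0,0],[0,0,0],0.7]
    - [[0,0,0],[0,0,0],0.7]
    - [[0,0,0],[0,0,0],0.7]

```text
t: 10.3
tcp_pos: [0.6663, -0.0175, 0.1876]
orientation: [-3.14, 0.002, 0.255]
force: [0.4, 0.5, -0.6]
width: 0.208
grip_force: 34.3
```

```bash
python3 go.py 0.667,-0.019,0.155; python3 - <<'E'
from vis import *
d=grab("e")
p=proj(d["scene"],[.667,-.019,.12]).astype(int)
s=d["scene"]["frame"][p[1]-55:p[1]+35,p[0]-60:p[0]+60]
cv2.imwrite("pics/e.png",cv2.resize(s,(800,600),interpolation=cv2.INTER_CUBIC))
t=np.array(robot.state()["tcp_pos"])
for z in (.071,.10,.11,.12,.13,.14): print(z,((proj(d["scene"],[t[0],t[1],z])-p+[60,55])*6.667).round())
E
```

```text
t 10.3 tcp [ 0.6663 -0.0175  0.1876] ori [-3.1403e+00  2.3000e-03  2.5530e-01] w 0.208 grip 34.3 F [ 0.36  0.47 -0.55]
to [0.667, -0.019, 0.155] shift [0.0003 0.0016 0.0326] rows 1 each [0.0003 0.0016 0.0326]
0.071 [424. 511.]
0.1 [416. 429.]
0.11 [413. 400.]
0.12 [409. 371.]
0.13 [406. 341.]
0.14 [403. 311.]
```

View pics/e.png

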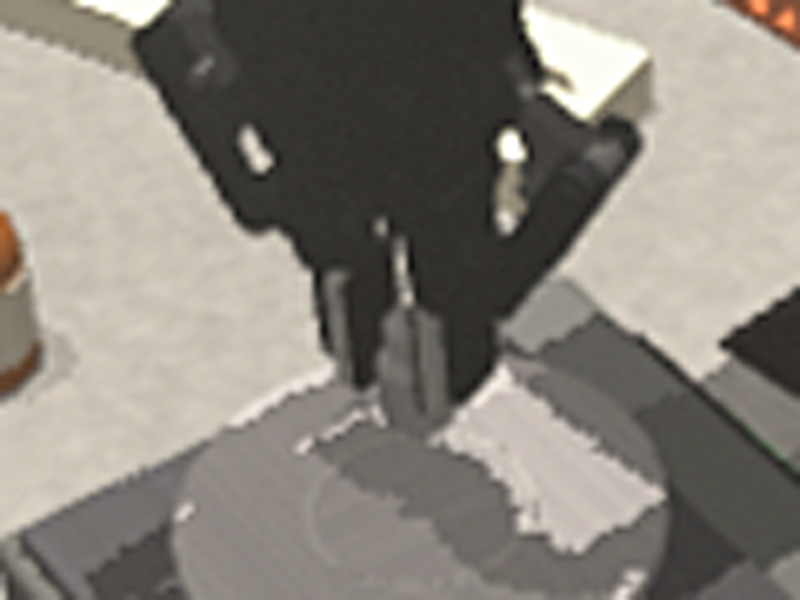

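```bash
python3 - <<'E'
from vis import *
d={n:robot.get_image(n) for n in("scene",)}
p=proj(d["scene"],[.667,-.019,.12]).astype(int)
t=np.array(robot.state()["tcp_pos"]);ty=np.array([.252,-.968,0]);tx=np.array([.968,.252,0])
f=lambda X:((proj(d["scene"],X)-p+[60,55])*6.667).round().tolist()
for L in(.060,.073,.080,.086):
    z=np.array([0,0,-L]);print(L,"R inner front",f(t+z-ty*.010+tx*.011),"R outer front",f(t+z-ty*.018+tx*.011),"L inner front",f(t+z+ty*.010+tx*.011),"L inner back",f(t+z+ty*.010-tx*.011))
E
```

```text
0.06 R inner front [416.0, 384.0] R outer front [443.0, 394.0] L inner front [348.0, 359.0] L inner back [397.0, 308.0]
0.073 R inner front [420.0, 422.0] R outer front [447.0, 433.0] L inner front [353.0, 398.0] L inner back [401.0, 347.0]
0.08 R inner front [422.0, 443.0] R outer front [449.0, 453.0] L inner front [355.0, 418.0] L inner back [403.0, 367.0]
0.086 R inner front [424.0, 461.0] R outer front [451.0, 471.0] L inner front [357.0, 436.0] L inner back [405.0, 384.0]
```

Call:
servo_tool:
  motion:
    - [[0,0,0],[0.0003,0.0012,0.01],0.7]
    - [[0,0,0],[0,0,0.01],0.7]
    - [[0,0,0],[0,0,0.006],0.7]
    - [[0,0,0],[0,0,0.003],0.7]
    - [[0,0,0],[0,0,0.002],0.7]
    - [[0,0,0],[0,0,0.002],0.7]
    - [[0,0,0],[0,0,0],0.7]
    - [[0,0,0],[0,0,0],0.7]
    - [[0,0,0],[0,0,0],0.5]
    - [[0,0,0],[0,0,0],0.4]
    - [[0,0,0],[0,0,0],0]
    - [[0,0,0],[0,0,0],0]
    - [[0,0,0],[0,0,0],0]
    - [[0,0,0],[0,0,0],0]
    - [[0,0,0],[0,0,0],0]

```text
t: 11.7
tcp_pos: [0.6681, -0.0194, 0.1559]
orientation: [3.142, -0.0, 0.255]
force: [-0.4, -0.4, -0.4]
width: 0.5
grip_force: 0.0
```

```bash
python3 go.py
```

```text
t 11.7 tcp [ 0.6681 -0.0194  0.1559] ori [ 3.1416 -0.      0.2548] w 0.5 grip 0.0 F [-0.44 -0.35 -0.39]
```

Call:
servo_tool:
  motion:
    - [[0,0,-6],[0,0,0],0]
    - [[0,0,-6],[0,0,0],0]
    - [[0,0,-6],[0,0,0],0]
    - [[0,0,-6],[0,0,0],0]
    - [[0,0,-6],[0,0,0],0]
    - [[0,0,-6],[0,0,0],0]
    - [[0,0,-6],[0,0,0],0]
    - [[0,0,-6],[0,0,0],0]
    - [[0,0,-6],[0,0,0],0]
    - [[0,0,-6],[0,0,0],0]
    - [[0,0,-6],[0,0,0],0]
    - [[0,0,-6],[0,0,0],0]
    - [[0,0,-6],[0,0,0],0]
    - [[0,0,-6],[0,0,0],0]
    - [[0,0,-5],[0,0,0],0]
    - [[0,0,0],[0,0,0],0]
    - [[0,0,0],[0,0,0],0]
    - [[0,0,0],[0,0,0],0]

```text
t: 13.2
tcp_pos: [0.6681, -0.0194, 0.1558]
orientation: [3.142, 0.0, 1.806]
force: [0.2, -0.5, 0.2]
width: 0.501
grip_force: 0.0
```

```bash
python3 go.py; python3 - <<'E'
from vis import *
d=grab("f")
p=proj(d["scene"],[.667,-.019,.09]).astype(int);q=proj(d["top"],[.667,-.019,.09]).astype(int)
s=d["scene"]["frame"][p[1]-60:p[1]+60,p[0]-80:p[0]+80];t=d["top"]["frame"][q[1]-60:q[1]+60,q[0]-80:q[0]+80]
cv2.imwrite("pics/f.png",np.hstack([cv2.resize(s,(400,300),interpolation=cv2.INTER_CUBIC),cv2.resize(t,(400,300),interpolation=cv2.INTER_CUBIC)]))
E
```

```text
t 13.2 tcp [ 0.6681 -0.0194  0.1558] ori [3.1416 0.     1.8063] w 0.501 grip 0.0 F [ 0.16 -0.49  0.22]
```

View pics/f.png

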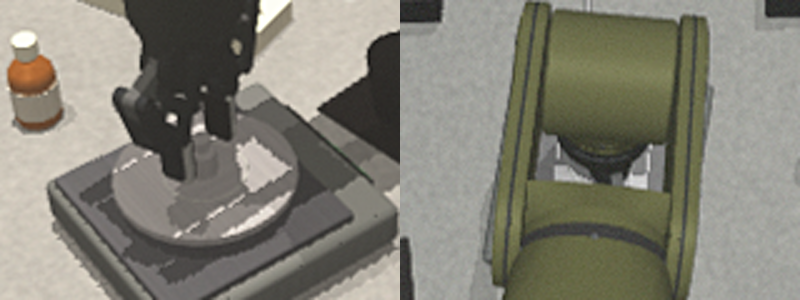

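The picture shows the 50 g weight upright on the pan, untouched by the open fingers, which are turned 90°. Next I'll regrip it and carry it to pocket 1.

Call:
servo_tool:
  motion:
    - [[0,0,0],[0,0,0.001],0]
    - [[0,0,0],[0,0,0],0.3]
    - [[0,0,0],[0,0,0],0.5]
    - [[0,0,0],[0,0,0],0.7]
    - [[0,0,0],[0,0,0],0.7]
    - [[0,0,0],[0,0,0],0.7]
    - [[0,0,0],[0,0,0],0.7]
    - [[0,0,0],[0,0,-0.005],0.7]
    - [[0,0,0],[0,0,-0.015],0.7]
    - [[0,0,0],[0,0,-0.02],0.7]
    - [[0,0,0],[0,0,0],0.7]

```text
t: 14.22
tcp_pos: [0.6706, -0.0197, 0.2009]
orientation: [3.133, 0.003, 1.808]
force: [1.6, -1.0, 1.0]
width: 0.204
grip_force: 34.2
```

```bash
python3 go.py 0.4757,-0.1771,0.175 0.4757,-0.1771,0.115
```

```text
t 14.22 tcp [ 0.6706 -0.0197  0.2009] ori [3.1332e+00 3.0000e-03 1.8081e+00] w 0.204 grip 34.2 F [ 1.65 -0.98  1.05]
to [0.4757, -0.1771, 0.175] shift [-0.1072 -0.2265  0.0259] rows 7 each [-0.0153 -0.0324  0.0037]
to [0.4757, -0.1771, 0.115] shift [0.   0.   0.06] rows 2 each [0.   0.   0.03]
```

Call:
servo_tool:
  motion:
    - [[0,0,0],[-0.0055,-0.0112,0],0.7]
    - [[0,0,0],[-0.0139,-0.0287,0.003],0.7]
    - [[0,0,0],[-0.0139,-0.0287,0.003],0.7]
    - [[0,0,0],[-0.0139,-0.0287,0.003],0.7]
    - [[0,0,0],[-0.0139,-0.0287,0.003],0.7]
    - [[0,0,0],[-0.0139,-0.0287,0.003],0.7]
    - [[0,0,0],[-0.0139,-0.0287,0.003],0.7]
    - [[0,0,0],[-0.0139,-0.0287,0.003],0.7]
    - [[0,0,0],[-0.0055,-0.0112,0],0.7]
    - [[0,0,0],[0,0,0.02],0.7]
    - [[0,0,0],[0,0,0.02],0.7]
    - [[0,0,0],[0,0,0.01],0.7]
    - [[0,0,0],[0,0,0],0.7]
    - [[0,0,0],[0,0,0],0.7]
    - [[0,0,0],[0,0,0],0.7]
    - [[0,0,0],[0,0,0],0.7]

```text
t: 15.55
tcp_pos: [0.4775, -0.1774, 0.1251]
orientation: [3.14, 0.001, 1.809]
force: [-0.5, -0.4, -0.1]
width: 0.208
grip_force: 34.3
```

```bash
python3 go.py 0.4757,-0.1771,0.099; python3 - <<'E'
from vis import *
d=grab("h")
p=proj(d["scene"],[.476,-.177,.04]).astype(int)
s=d["scene"]["frame"][p[1]-45:p[1]+45,p[0]-60:p[0]+60]
cv2.imwrite("pics/h.png",cv2.resize(s,(800,600),interpolation=cv2.INTER_CUBIC))
for z in (.022,.041,.06): print(z,((proj(d["scene"],[.4757,-.1771,z])-p+[60,45])*6.667).round())
E
```

```text
t 15.55 tcp [ 0.4775 -0.1774  0.1251] ori [3.1399e+00 1.4000e-03 1.8086e+00] w 0.208 grip 34.3 F [-0.48 -0.43 -0.12]
to [0.4757, -0.1771, 0.099] shift [ 0.0007 -0.0017  0.0261] rows 1 each [ 0.0007 -0.0017  0.0261]
0.022 [406. 346.]
0.041 [403. 299.]
0.06 [400. 250.]
```

View pics/h.png

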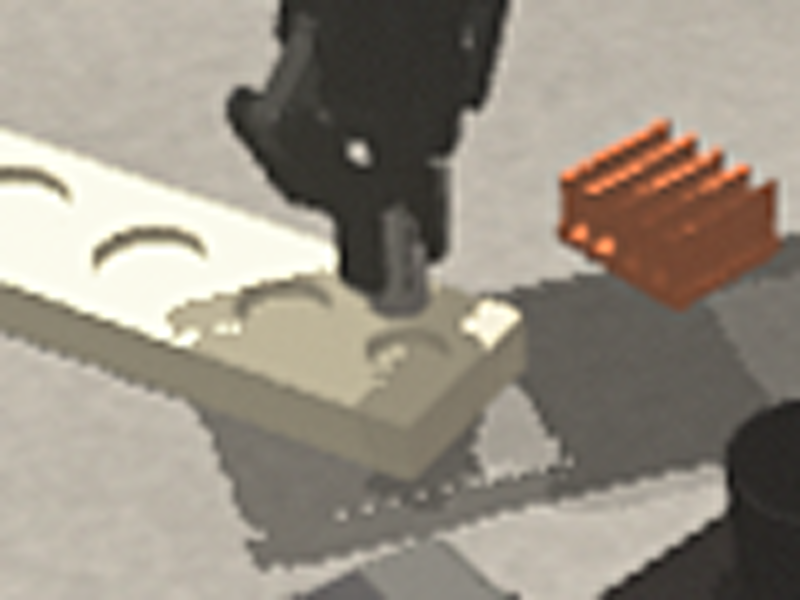

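The picture shows pocket 1's rim centred at about (408,347), against a prediction of (406,346). The weight is hanging straight above it, so I'll lower it.

Call:
servo_tool:
  motion:
    - [[0,0,0],[0.0007,-0.0017,0.006],0.7]
    - [[0,0,0],[0,0,0.006],0.7]
    - [[0,0,0],[0,0,0.005],0.7]
    - [[0,0,0],[0,0,0.004],0.7]
    - [[0,0,0],[0,0,0.003],0.7]
    - [[0,0,0],[0,0,0.002],0.7]
    - [[0,0,0],[0,0,0],0.7]
    - [[0,0,0],[0,0,0],0.7]

```text
t: 16.32
tcp_pos: [0.4748, -0.177, 0.0987]
orientation: [-3.141, -0.001, 1.808]
force: [-3.6, 1.8, 8.5]
width: 0.204
grip_force: 35.1
```

```bash
python3 go.py 0.4757,-0.1771,0.099
```

```text
t 16.32 tcp [ 0.4748 -0.177   0.0987] ori [-3.1406e+00 -7.0000e-04  1.8082e+00] w 0.204 grip 35.1 F [-3.61  1.83  8.53]
to [0.4757, -0.1771, 0.099] shift [-0.0003  0.0008 -0.0003] rows 1 each [-0.0003  0.0008 -0.0003]
```

Call:
servo_tool:
  motion:
    - [[0,0,0],[0,0,-0.0008],0.7]
    - [[0,0,0],[0,0,0],0.5]
    - [[0,0,0],[0,0,0],0.3]
    - [[0,0,0],[0,0,0],0]
    - [[0,0,0],[0,0,0],0]
    - [[0,0,0],[0,0,0],0]
    - [[0,0,0],[0,0,-0.01],0]
    - [[0,0,0],[0,0,-0.02],0]
    - [[0,0,0],[0,0,-0.03],0]
    - [[0,0,0],[0,0,-0.03],0]
    - [[0,0,0],[0,0,0],0]

```text
t: 17.23
tcp_pos: [0.478, -0.1785, 0.1964]
orientation: [3.132, 0.008, 1.808]
force: [1.2, -0.1, 0.8]
width: 0.503
grip_force: 0.0
```

Call:
servo_tool:
  motion:
    - [[0,0,6],[0,0,0],0]
    - [[0,0,6],[0,0,0],0]
    - [[0,0,6],[0,0,0],0]
    - [[0,0,6],[0,0,0],0]
    - [[0,0,6],[0,0,0],0]
    - [[0,0,6],[0,0,0],0]
    - [[0,0,6],[0,0,0],0]
    - [[0,0,6],[0,0,0],0]
    - [[0,0,6],[0,0,0],0]
    - [[0,0,6],[0,0,0],0]
    - [[0,0,6],[0,0,0],0]
    - [[0,0,6],[0,0,0],0]
    - [[0,0,6],[0,0,0],0]
    - [[0,0,6],[0,0,0],0]
    - [[0,0,5],[0,0,0],0]
    - [[0,0,0],[0,0,0],0]
    - [[0,0,0],[0,0,0],0]

```text
t: 18.65
tcp_pos: [0.4747, -0.1769, 0.1889]
orientation: [3.141, -0.0, 0.257]
force: [0.3, -0.5, 0.6]
width: 0.498
grip_force: 0.0
```

```bash
python3 look.py i; python3 go.py 0.4315,0.329,0.16 0.4315,0.329,0.085; python3 - <<'E'
import cv2
from vis import *
s=cv2.imread("pics/i_scene.png");t=cv2.imread("pics/i_top.png")
cv2.imwrite("pics/i.png",np.hstack([cv2.resize(s[165:225,195:305],(400,240),interpolation=cv2.INTER_CUBIC),cv2.resize(t[240:304,390:510],(400,240),interpolation=cv2.INTER_CUBIC)]))
E
```

```text
100 [0.4314 0.3291] 0.0285 140
200 [0.5444 0.2007] 0.0508 200
500 [0.5516 0.3296] 0.0652 397
t 18.75 tcp [ 0.4748 -0.1769  0.1888] ori [ 3.1414e+00 -2.0000e-04  2.5660e-01] w 0.502 grip 0.0 F [-0.02 -0.59 -0.56]
to [0.4315, 0.329, 0.16] shift [ 0.0865 -0.5003  0.0288] rows 14 each [ 0.0062 -0.0357  0.0021]
to [0.4315, 0.329, 0.085] shift [0.    0.    0.075] rows 2 each [0.     0.     0.0375]
```

View pics/i.png

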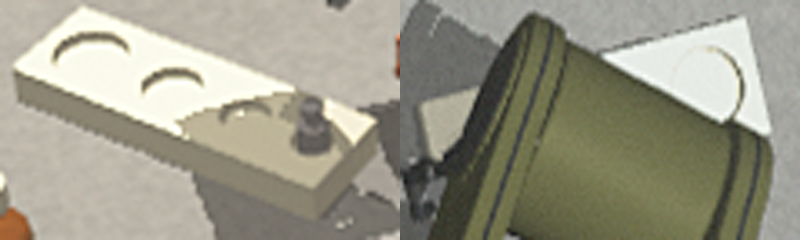

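The 50 g weight stands upright in pocket 1. Next is the 100 g weight.

Call:
servo_tool:
  motion:
    - [[0,0,0],[0.0032,-0.0183,0.001],-0.2]
    - [[0,0,0],[0.0057,-0.0331,0.0019],-0.2]
    - [[0,0,0],[0.0057,-0.0331,0.0019],-0.2]
    - [[0,0,0],[0.0057,-0.0331,0.0019],-0.2]
    - [[0,0,0],[0.0057,-0.0331,0.0019],-0.2]
    - [[0,0,0],[0.0057,-0.0331,0.0019],-0.2]
    - [[0,0,0],[0.0057,-0.0331,0.0019],-0.2]
    - [[0,0,0],[0.0057,-0.0331,0.0019],-0.2]
    - [[0,0,0],[0.0057,-0.0331,0.0019],-0.2]
    - [[0,0,0],[0.0057,-0.0331,0.0019],-0.2]
    - [[0,0,0],[0.0057,-0.0331,0.0019],-0.2]
    - [[0,0,0],[0.0057,-0.0331,0.0019],-0.2]
    - [[0,0,0],[0.0057,-0.0331,0.0019],-0.2]
    - [[0,0,0],[0.0057,-0.0331,0.0019],-0.2]
    - [[0,0,0],[0.0057,-0.0331,0.0019],-0.2]
    - [[0,0,0],[0.0032,-0.0183,0.001],-0.2]
    - [[0,0,0],[0,0,0],-0.2]
    - [[0,0,0],[0,0,0],-0.2]
    - [[0,0,0],[0,0,0],-0.2]

```text
t: 20.33
tcp_pos: [0.4321, 0.3281, 0.1599]
orientation: [3.141, 0.0, 0.255]
force: [0.3, -0.3, -0.4]
width: 0.601
grip_force: 0.0
```

```bash
python3 go.py 0.4315,0.329,0.086
```

```text
t 20.33 tcp [0.4321 0.3281 0.1599] ori [3.141e+00 5.000e-04 2.554e-01] w 0.601 grip 0.0 F [ 0.32 -0.34 -0.37]
to [0.4315, 0.329, 0.086] shift [-0.0003 -0.001   0.0739] rows 2 each [-0.0002 -0.0005  0.0369]
```

Call:
servo_tool:
  motion:
    - [[0,0,0],[-0.0003,-0.001,0.015],-0.2]
    - [[0,0,0],[0,0,0.025],-0.2]
    - [[0,0,0],[0,0,0.02],-0.2]
    - [[0,0,0],[0,0,0.009],-0.2]
    - [[0,0,0],[0,0,0.005],-0.2]
    - [[0,0,0],[0,0,0],0]
    - [[0,0,0],[0,0,0],0.3]
    - [[0,0,0],[0,0,0],0.6]
    - [[0,0,0],[0,0,0],0.6]
    - [[0,0,0],[0,0,0],0.6]
    - [[0,0,0],[0,0,0],0.6]
    - [[0,0,0],[0,0,0],0.6]
  force: 40

```text
t: 21.33
tcp_pos: [0.4325, 0.33, 0.0875]
orientation: [-3.141, -0.002, 0.255]
force: [1.0, -1.5, 6.0]
width: 0.271
grip_force: 39.7
```

```bash
python3 go.py 0.4315,0.329,0.19 0.667,-0.019,0.19
```

```text
t 21.33 tcp [0.4325 0.33   0.0875] ori [-3.1412e+00 -2.5000e-03  2.5500e-01] w 0.271 grip 39.7 F [ 0.96 -1.49  6.04]
to [0.4315, 0.329, 0.19] shift [-0.0013  0.0007 -0.1025] rows 3 each [-0.0004  0.0002 -0.0342]
to [0.667, -0.019, 0.19] shift [ 0.1401  0.3962 -0.    ] rows 12 each [ 0.0117  0.033  -0.    ]
```

Call:
servo_tool:
  motion:
    - [[0,0,0],[0,0,-0.004],0.6]
    - [[0,0,0],[0,0,-0.02],0.6]
    - [[0,0,0],[0,0,-0.035],0.6]
    - [[0,0,0],[0,0,-0.03],0.6]
    - [[0,0,0],[0.006,0.017,-0.015],0.6]
    - [[0,0,0],[0.0107,0.0302,0],0.6]
    - [[0,0,0],[0.0107,0.0302,0],0.6]
    - [[0,0,0],[0.0107,0.0302,0],0.6]
    - [[0,0,0],[0.0107,0.0302,0],0.6]
    - [[0,0,0],[0.0107,0.0302,0],0.6]
    - [[0,0,0],[0.0107,0.0302,0],0.6]
    - [[0,0,0],[0.0107,0.0302,0],0.6]
    - [[0,0,0],[0.0107,0.0302,0],0.6]
    - [[0,0,0],[0.0107,0.0302,0],0.6]
    - [[0,0,0],[0.0107,0.0302,0],0.6]
    - [[0,0,0],[0.0107,0.0302,0],0.6]
    - [[0,0,0],[0.0107,0.0302,0],0.6]
    - [[0,0,0],[0.006,0.017,0],0.6]
    - [[0,0,0],[0,0,0],0.6]
    - [[0,0,0],[0,0,0],0.6]

```text
t: 23.0
tcp_pos: [0.6672, -0.0193, 0.1892]
orientation: [-3.14, 0.001, 0.253]
force: [0.2, 0.3, -1.4]
width: 0.27
grip_force: 39.4
```

```bash
python3 go.py 0.667,-0.019,0.155
```

```text
t 23.0 tcp [ 0.6672 -0.0193  0.1892] ori [-3.1405e+00  1.5000e-03  2.5310e-01] w 0.27 grip 39.4 F [ 0.17  0.33 -1.41]
to [0.667, -0.019, 0.155] shift [-0.0001 -0.0003  0.0342] rows 1 each [-0.0001 -0.0003  0.0342]
```

Call:
servo_tool:
  motion:
    - [[0,0,0],[0,0,0.01],0.6]
    - [[0,0,0],[0,0,0.01],0.6]
    - [[0,0,0],[0,0,0.006],0.6]
    - [[0,0,0],[0,0,0.003],0.6]
    - [[0,0,0],[0,0,0.003],0.6]
    - [[0,0,0],[0,0,0.002],0.6]
    - [[0,0,0],[0,0,0.0005],0.6]
    - [[0,0,0],[0,0,0],0.6]
    - [[0,0,0],[0,0,0],0.4]
    - [[0,0,0],[0,0,0],0.3]
    - [[0,0,0],[0,0,0],0]
    - [[0,0,0],[0,0,0],-0.2]
    - [[0,0,0],[0,0,0],-0.2]
    - [[0,0,0],[0,0,0],-0.2]
    - [[0,0,0],[0,0,0],-0.2]

```text
t: 24.25
tcp_pos: [0.6674, -0.0186, 0.1556]
orientation: [3.142, -0.0, 0.255]
force: [0.1, 0.4, -0.2]
width: 0.603
grip_force: 0.0
```

Call:
servo_tool:
  motion:
    - [[0,0,-6],[0,0,0],-0.2]
    - [[0,0,-6],[0,0,0],-0.2]
    - [[0,0,-6],[0,0,0],-0.2]
    - [[0,0,-6],[0,0,0],-0.2]
    - [[0,0,-6],[0,0,0],-0.2]
    - [[0,0,-6],[0,0,0],-0.2]
    - [[0,0,-6],[0,0,0],-0.2]
    - [[0,0,-6],[0,0,0],-0.2]
    - [[0,0,-6],[0,0,0],-0.2]
    - [[0,0,-6],[0,0,0],-0.2]
    - [[0,0,-6],[0,0,0],-0.2]
    - [[0,0,-6],[0,0,0],-0.2]
    - [[0,0,-6],[0,0,0],-0.2]
    - [[0,0,-6],[0,0,0],-0.2]
    - [[0,0,-4],[0,0,0],-0.2]
    - [[0,0,0],[0,0,0],-0.2]
    - [[0,0,0],[0,0,0],-0.2]

```text
t: 25.67
tcp_pos: [0.6674, -0.0186, 0.1555]
orientation: [3.142, -0.0, 1.789]
force: [-0.5, -0.2, 0.2]
width: 0.598
grip_force: 0.0
```

```bash
python3 go.py; python3 look.py k
```

```text
t 25.67 tcp [ 0.6674 -0.0186  0.1555] ori [ 3.1416 -0.      1.7888] w 0.598 grip 0.0 F [-0.47 -0.23  0.17]
200 [0.5443 0.2003] 0.0506 196
500 [0.5516 0.3295] 0.0678 397
```

Call:
servo_tool:
  motion:
    - [[0,0,0],[0,0,0.0005],0]
    - [[0,0,0],[0,0,0],0.2]
    - [[0,0,0],[0,0,0],0.4]
    - [[0,0,0],[0,0,0],0.6]
    - [[0,0,0],[0,0,0],0.6]
    - [[0,0,0],[0,0,0],0.6]
    - [[0,0,0],[0,0,0],0.6]
    - [[0,0,0],[0,0,0],0.6]

```text
t: 26.43
tcp_pos: [0.6673, -0.0186, 0.155]
orientation: [-3.141, 0.0, 1.791]
force: [-0.5, -0.4, 1.4]
width: 0.268
grip_force: 39.2
```

```bash
python3 go.py 0.6674,-0.0186,0.195 0.4867,-0.2239,0.175 0.4867,-0.2239,0.125
```

```text
t 26.43 tcp [ 0.6673 -0.0186  0.155 ] ori [-3.1414  0.      1.7907] w 0.268 grip 39.2 F [-0.5  -0.44  1.42]
to [0.6674, -0.0186, 0.195] shift [ 0.      0.0001 -0.04  ] rows 2 each [ 0.    0.   -0.02]
to [0.4867, -0.2239, 0.175] shift [-0.1609 -0.2211  0.02  ] rows 8 each [-0.0201 -0.0276  0.0025]
to [0.4867, -0.2239, 0.125] shift [0.   0.   0.05] rows 2 each [0.    0.    0.025]
```

Call:
servo_tool:
  motion:
    - [[0,0,0],[0,0,-0.006],0.6]
    - [[0,0,0],[0,0,-0.014],0.6]
    - [[0,0,0],[0,0,-0.02],0.6]
    - [[0,0,0],[-0.0085,-0.0114,0],0.6]
    - [[0,0,0],[-0.018,-0.0248,0.0025],0.6]
    - [[0,0,0],[-0.018,-0.0248,0.0025],0.6]
    - [[0,0,0],[-0.018,-0.0248,0.0025],0.6]
    - [[0,0,0],[-0.018,-0.0248,0.0025],0.6]
    - [[0,0,0],[-0.018,-0.0248,0.0025],0.6]
    - [[0,0,0],[-0.018,-0.0248,0.0025],0.6]
    - [[0,0,0],[-0.018,-0.0248,0.0025],0.6]
    - [[0,0,0],[-0.018,-0.0248,0.0025],0.6]
    - [[0,0,0],[-0.0085,-0.0114,0],0.6]
    - [[0,0,0],[0,0,0.02],0.6]
    - [[0,0,0],[0,0,0.02],0.6]
    - [[0,0,0],[0,0,0.01],0.6]
    - [[0,0,0],[0,0,0],0.6]
    - [[0,0,0],[0,0,0],0.6]
    - [[0,0,0],[0,0,0],0.6]

```text
t: 28.02
tcp_pos: [0.4871, -0.2243, 0.1261]
orientation: [3.14, 0.001, 1.791]
force: [0.8, -0.1, -0.3]
width: 0.27
grip_force: 39.5
```

```bash
python3 go.py 0.4867,-0.2239,0.099
```

```text
t 28.02 tcp [ 0.4871 -0.2243  0.1261] ori [3.1405e+00 1.2000e-03 1.7910e+00] w 0.27 grip 39.5 F [ 0.78 -0.1  -0.3 ]
to [0.4867, -0.2239, 0.099] shift [ 0.0005 -0.0004  0.0271] rows 1 each [ 0.0005 -0.0004  0.0271]
```

Call:
servo_tool:
  motion:
    - [[0,0,0],[0.0005,-0.0004,0.008],0.6]
    - [[0,0,0],[0,0,0.007],0.6]
    - [[0,0,0],[0,0,0.005],0.6]
    - [[0,0,0],[0,0,0.003],0.6]
    - [[0,0,0],[0,0,0.002],0.6]
    - [[0,0,0],[0,0,0.0015],0.6]
    - [[0,0,0],[0,0,0],0.6]
    - [[0,0,0],[0,0,0],0.6]

```text
t: 28.68
tcp_pos: [0.4863, -0.2236, 0.0999]
orientation: [-3.141, -0.001, 1.791]
force: [-5.5, 2.4, 9.0]
width: 0.269
grip_force: 40.4
```

```bash
python3 go.py
```

```text
t 28.68 tcp [ 0.4863 -0.2236  0.0999] ori [-3.1407e+00 -8.0000e-04  1.7909e+00] w 0.269 grip 40.4 F [-5.53  2.38  8.98]
```

Call:
servo_tool:
  motion:
    - [[0,0,0],[0,0,-0.0008],0.6]
    - [[0,0,0],[0,0,0],0.4]
    - [[0,0,0],[0,0,0],0.2]
    - [[0,0,0],[0,0,0],-0.2]
    - [[0,0,0],[0,0,0],-0.2]
    - [[0,0,0],[0,0,0],-0.2]
    - [[0,0,0],[0,0,-0.01],-0.2]
    - [[0,0,0],[0,0,-0.02],-0.2]
    - [[0,0,0],[0,0,-0.03],-0.2]
    - [[0,0,0],[0,0,-0.03],-0.2]
    - [[0,0,0],[0,0,0],-0.4]

```text
t: 29.6
tcp_pos: [0.4893, -0.2254, 0.1972]
orientation: [3.132, 0.009, 1.791]
force: [0.6, -0.2, 2.0]
width: 0.698
grip_force: 0.0
```

Call:
servo_tool:
  motion:
    - [[0,0,6],[0,0,0],-0.4]
    - [[0,0,6],[0,0,0],-0.4]
    - [[0,0,6],[0,0,0],-0.4]
    - [[0,0,6],[0,0,0],-0.4]
    - [[0,0,6],[0,0,0],-0.4]
    - [[0,0,6],[0,0,0],-0.4]
    - [[0,0,6],[0,0,0],-0.4]
    - [[0,0,6],[0,0,0],-0.4]
    - [[0,0,6],[0,0,0],-0.4]
    - [[0,0,6],[0,0,0],-0.4]
    - [[0,0,6],[0,0,0],-0.4]
    - [[0,0,6],[0,0,0],-0.4]
    - [[0,0,6],[0,0,0],-0.4]
    - [[0,0,6],[0,0,0],-0.4]
    - [[0,0,4],[0,0,0],-0.4]
    - [[0,0,0],[0,0,0],-0.4]
    - [[0,0,0],[0,0,0],-0.4]

```text
t: 31.02
tcp_pos: [0.4862, -0.2236, 0.1896]
orientation: [3.141, -0.0, 0.257]
force: [1.0, 0.1, 0.3]
width: 0.703
grip_force: 0.0
```

```bash
python3 look.py l; python3 go.py 0.5444,0.2007,0.17
```

```text
200 [0.5441 0.2004] 0.0505 203
500 [0.5515 0.3296] 0.0651 402
t 31.12 tcp [ 0.4861 -0.2236  0.1895] ori [ 3.1415e+00 -1.0000e-04  2.5620e-01] w 0.703 grip 0.0 F [ 0.03 -0.01  0.12]
to [0.5444, 0.2007, 0.17] shift [ 0.1639 -0.3957  0.0195] rows 12 each [ 0.0137 -0.033   0.0016]
```

Call:
servo_tool:
  motion:
    - [[0,0,0],[0.006,-0.0145,0],-0.4]
    - [[0,0,0],[0.0117,-0.0282,0.0015],-0.4]
    - [[0,0,0],[0.0117,-0.0282,0.0015],-0.4]
    - [[0,0,0],[0.0117,-0.0282,0.0015],-0.4]
    - [[0,0,0],[0.0117,-0.0282,0.0015],-0.4]
    - [[0,0,0],[0.0117,-0.0282,0.0015],-0.4]
    - [[0,0,0],[0.0117,-0.0282,0.0015],-0.4]
    - [[0,0,0],[0.0117,-0.0282,0.0015],-0.4]
    - [[0,0,0],[0.0117,-0.0282,0.0015],-0.4]
    - [[0,0,0],[0.0117,-0.0282,0.0015],-0.4]
    - [[0,0,0],[0.0117,-0.0282,0.0015],-0.4]
    - [[0,0,0],[0.0117,-0.0282,0.0015],-0.4]
    - [[0,0,0],[0.0117,-0.0282,0.0015],-0.4]
    - [[0,0,0],[0.0117,-0.0282,0.0015],-0.4]
    - [[0,0,0],[0.006,-0.0145,0],-0.4]
    - [[0,0,0],[0,0,0],-0.4]
    - [[0,0,0],[0,0,0],-0.4]
    - [[0,0,0],[0,0,0],-0.4]

```text
t: 32.62
tcp_pos: [0.5451, 0.2, 0.1697]
orientation: [3.141, 0.0, 0.255]
force: [0.5, 0.3, 0.5]
width: 0.703
grip_force: 0.0
```

```bash
python3 go.py 0.5442,0.2005,0.086; python3 look.py n
```

```text
t 32.62 tcp [0.5451 0.2    0.1697] ori [3.1412e+00 5.0000e-04 2.5520e-01] w 0.703 grip 0.0 F [0.54 0.33 0.45]
to [0.5442, 0.2005, 0.086] shift [-0.0007 -0.0007  0.0837] rows 3 each [-0.0002 -0.0002  0.0279]
no scene match [0.60673605 0.19688653]
no scene match [0.5721133  0.17946781]
no scene match [0.41441121 0.19838998]
no scene match [0.39869998 0.16412768]
no scene match [0.38472352 0.28966754]
no scene match [0.3763911  0.18569293]
50 [0.5416 0.1991] 0.0524 25
```

Still in place. Next I'll grasp the 200 g weight.

Call:
servo_tool:
  motion:
    - [[0,0,0],[-0.0007,-0.0007,0.015],-0.4]
    - [[0,0,0],[0,0,0.03],-0.4]
    - [[0,0,0],[0,0,0.024],-0.4]
    - [[0,0,0],[0,0,0.01],-0.4]
    - [[0,0,0],[0,0,0.0045],-0.4]
    - [[0,0,0],[0,0,0],-0.2]
    - [[0,0,0],[0,0,0],0.1]
    - [[0,0,0],[0,0,0],0.5]
    - [[0,0,0],[0,0,0],0.5]
    - [[0,0,0],[0,0,0],0.5]
    - [[0,0,0],[0,0,0],0.5]
    - [[0,0,0],[0,0,0],0.5]
  force: 50

```text
t: 33.72
tcp_pos: [0.5457, 0.2014, 0.0884]
orientation: [3.141, -0.004, 0.255]
force: [0.3, -1.6, 5.7]
width: 0.357
grip_force: 50.1
```

```bash
python3 go.py 0.5442,0.2005,0.19 0.667,-0.019,0.19
```

```text
t 33.72 tcp [0.5457 0.2014 0.0884] ori [ 3.1414 -0.0036  0.255 ] w 0.357 grip 50.1 F [ 0.33 -1.64  5.66]
to [0.5442, 0.2005, 0.19] shift [-0.0017  0.0005 -0.1016] rows 3 each [-0.0006  0.0002 -0.0339]
to [0.667, -0.019, 0.19] shift [ 0.0635  0.2434 -0.    ] rows 7 each [ 0.0091  0.0348 -0.    ]
```

Call:
servo_tool:
  motion:
    - [[0,0,0],[0,0,-0.004],0.5]
    - [[0,0,0],[0,0,-0.02],0.5]
    - [[0,0,0],[0,0,-0.03],0.5]
    - [[0,0,0],[0,0,-0.03],0.5]
    - [[0,0,0],[0,0,-0.02],0.5]
    - [[0,0,0],[0.004,0.0147,0],0.5]
    - [[0,0,0],[0.0069,0.0268,0],0.5]
    - [[0,0,0],[0.0069,0.0268,0],0.5]
    - [[0,0,0],[0.0069,0.0268,0],0.5]
    - [[0,0,0],[0.0069,0.0268,0],0.5]
    - [[0,0,0],[0.0069,0.0268,0],0.5]
    - [[0,0,0],[0.0069,0.0268,0],0.5]
    - [[0,0,0],[0.0069,0.0268,0],0.5]
    - [[0,0,0],[0.0069,0.0268,0],0.5]
    - [[0,0,0],[0.004,0.0147,0],0.5]
    - [[0,0,0],[0,0,0],0.5]
    - [[0,0,0],[0,0,0],0.5]
    - [[0,0,0],[0,0,0],0.5]

```text
t: 35.22
tcp_pos: [0.6663, -0.018, 0.1897]
orientation: [-3.14, 0.001, 0.255]
force: [-0.6, 0.7, -2.2]
width: 0.351
grip_force: 49.9
```

```bash
python3 go.py 0.667,-0.019,0.155
```

```text
t 35.22 tcp [ 0.6663 -0.018   0.1897] ori [-3.1405e+00  1.4000e-03  2.5530e-01] w 0.351 grip 49.9 F [-0.57  0.65 -2.23]
to [0.667, -0.019, 0.155] shift [0.0005 0.0011 0.0347] rows 1 each [0.0005 0.0011 0.0347]
```

Call:
servo_tool:
  motion:
    - [[0,0,0],[0.0005,0.001,0.01],0.5]
    - [[0,0,0],[0,0,0.01],0.5]
    - [[0,0,0],[0,0,0.006],0.5]
    - [[0,0,0],[0,0,0.003],0.5]
    - [[0,0,0],[0,0,0.002],0.5]
    - [[0,0,0],[0,0,0.002],0.5]
    - [[0,0,0],[0,0,0.002],0.5]
    - [[0,0,0],[0,0,0.0005],0.5]
    - [[0,0,0],[0,0,0],0.5]
    - [[0,0,0],[0,0,0],0.3]
    - [[0,0,0],[0,0,0],0.1]
    - [[0,0,0],[0,0,0],-0.2]
    - [[0,0,0],[0,0,0],-0.4]
    - [[0,0,0],[0,0,0],-0.4]
    - [[0,0,0],[0,0,0],-0.4]
    - [[0,0,0],[0,0,0],-0.4]

```text
t: 36.55
tcp_pos: [0.6678, -0.0198, 0.1549]
orientation: [3.141, -0.0, 0.255]
force: [-0.8, 0.3, 0.9]
width: 0.703
grip_force: 0.0
```

Call:
servo_tool:
  motion:
    - [[0,0,-6],[0,0,0],-0.4]
    - [[0,0,-6],[0,0,0],-0.4]
    - [[0,0,-6],[0,0,0],-0.4]
    - [[0,0,-6],[0,0,0],-0.4]
    - [[0,0,-6],[0,0,0],-0.4]
    - [[0,0,-6],[0,0,0],-0.4]
    - [[0,0,-6],[0,0,0],-0.4]
    - [[0,0,-6],[0,0,0],-0.4]
    - [[0,0,-6],[0,0,0],-0.4]
    - [[0,0,-6],[0,0,0],-0.4]
    - [[0,0,-6],[0,0,0],-0.4]
    - [[0,0,-6],[0,0,0],-0.4]
    - [[0,0,-6],[0,0,0],-0.4]
    - [[0,0,-6],[0,0,0],-0.4]
    - [[0,0,-4],[0,0,0],-0.4]
    - [[0,0,0],[0,0,0],-0.4]
    - [[0,0,0],[0,0,0],-0.4]

```text
t: 37.97
tcp_pos: [0.6677, -0.0198, 0.1548]
orientation: [3.142, 0.0, 1.789]
force: [0.5, 0.7, 0.7]
width: 0.696
grip_force: 0.0
```

```bash
python3 go.py
```

```text
t 37.97 tcp [ 0.6677 -0.0198  0.1548] ori [3.1416 0.     1.7888] w 0.696 grip 0.0 F [0.53 0.66 0.7 ]
```

Call:
servo_tool:
  motion:
    - [[0,0,0],[0,0,0.0005],-0.2]
    - [[0,0,0],[0,0,0],0]
    - [[0,0,0],[0,0,0],0.2]
    - [[0,0,0],[0,0,0],0.5]
    - [[0,0,0],[0,0,0],0.5]
    - [[0,0,0],[0,0,0],0.5]
    - [[0,0,0],[0,0,0],0.5]
    - [[0,0,0],[0,0,0],0.5]

```text
t: 38.63
tcp_pos: [0.6676, -0.0198, 0.1543]
orientation: [-3.141, -0.0, 1.791]
force: [-1.0, -0.7, 0.7]
width: 0.352
grip_force: 49.3
```

Call:
servo_tool:
  motion:
    - [[0,0,0],[0,0,-0.006],0.5]
    - [[0,0,0],[0,0,-0.014],0.5]
    - [[0,0,0],[0,0,-0.02],0.5]
    - [[0,0,0],[-0.0107,-0.011,0],0.5]
    - [[0,0,0],[-0.0242,-0.0249,0.0025],0.5]
    - [[0,0,0],[-0.0242,-0.0249,0.0025],0.5]
    - [[0,0,0],[-0.0242,-0.0249,0.0025],0.5]
    - [[0,0,0],[-0.0242,-0.0249,0.0025],0.5]
    - [[0,0,0],[-0.0242,-0.0249,0.0025],0.5]
    - [[0,0,0],[-0.0242,-0.0249,0.0025],0.5]
    - [[0,0,0],[-0.0242,-0.0249,0.0025],0.5]
    - [[0,0,0],[-0.0242,-0.0249,0.0025],0.5]
    - [[0,0,0],[-0.0107,-0.011,0],0.5]
    - [[0,0,0],[0,0,0.02],0.5]
    - [[0,0,0],[0,0,0.02],0.5]
    - [[0,0,0],[0,0,0.01],0.5]
    - [[0,0,0],[0,0,0],0.5]
    - [[0,0,0],[0,0,0],0.5]
    - [[0,0,0],[0,0,0],0.5]

```text
t: 40.22
tcp_pos: [0.4993, -0.2781, 0.1254]
orientation: [3.14, 0.001, 1.791]
force: [-0.1, -0.1, -1.7]
width: 0.351
grip_force: 49.9
```

```bash
python3 go.py 0.4984,-0.2772,0.1
```

```text
t 40.22 tcp [ 0.4993 -0.2781  0.1254] ori [3.1405e+00 1.3000e-03 1.7911e+00] w 0.351 grip 49.9 F [-0.13 -0.06 -1.68]
to [0.4984, -0.2772, 0.1] shift [ 0.0011 -0.0006  0.0254] rows 1 each [ 0.0011 -0.0006  0.0254]
```

Call:
servo_tool:
  motion:
    - [[0,0,0],[0.001,-0.0006,0.008],0.5]
    - [[0,0,0],[0,0,0.007],0.5]
    - [[0,0,0],[0,0,0.005],0.5]
    - [[0,0,0],[0,0,0.003],0.5]
    - [[0,0,0],[0,0,0.002],0.5]
    - [[0,0,0],[0,0,0.001],0.5]
    - [[0,0,0],[0,0,0],0.5]
    - [[0,0,0],[0,0,0],0.5]

```text
t: 40.88
tcp_pos: [0.4981, -0.277, 0.1008]
orientation: [-3.14, -0.001, 1.791]
force: [-7.1, 4.8, 15.5]
width: 0.35
grip_force: 51.5
```

```bash
python3 go.py
```

```text
t 40.88 tcp [ 0.4981 -0.277   0.1008] ori [-3.1403e+00 -1.2000e-03  1.7910e+00] w 0.35 grip 51.5 F [-7.1   4.76 15.48]
```

Call:
servo_tool:
  motion:
    - [[0,0,0],[0,0,-0.001],0.5]
    - [[0,0,0],[0,0,0],0.3]
    - [[0,0,0],[0,0,0],0.1]
    - [[0,0,0],[0,0,0],-0.3]
    - [[0,0,0],[0,0,0],-0.4]
    - [[0,0,0],[0,0,0],-0.4]
    - [[0,0,0],[0,0,-0.01],-0.4]
    - [[0,0,0],[0,0,-0.02],-0.4]
    - [[0,0,0],[0,0,-0.03],-0.4]
    - [[0,0,0],[0,0,-0.04],-0.4]
    - [[0,0,0],[0,0,0],-0.7]

```text
t: 41.8
tcp_pos: [0.5014, -0.2793, 0.209]
orientation: [3.131, 0.011, 1.791]
force: [1.1, -1.0, 1.9]
width: 0.823
grip_force: 0.0
```

Call:
servo_tool:
  motion:
    - [[0,0,6],[0,0,0],-0.7]
    - [[0,0,6],[0,0,0],-0.7]
    - [[0,0,6],[0,0,0],-0.7]
    - [[0,0,6],[0,0,0],-0.7]
    - [[0,0,6],[0,0,0],-0.7]
    - [[0,0,6],[0,0,0],-0.7]
    - [[0,0,6],[0,0,0],-0.7]
    - [[0,0,6],[0,0,0],-0.7]
    - [[0,0,6],[0,0,0],-0.7]
    - [[0,0,6],[0,0,0],-0.7]
    - [[0,0,6],[0,0,0],-0.7]
    - [[0,0,6],[0,0,0],-0.7]
    - [[0,0,6],[0,0,0],-0.7]
    - [[0,0,6],[0,0,0],-0.7]
    - [[0,0,4],[0,0,0],-0.7]
    - [[0,0,0],[0,0,0],-0.7]
    - [[0,0,0],[0,0,0],-0.7]

```text
t: 43.22
tcp_pos: [0.498, -0.2771, 0.1998]
orientation: [3.141, -0.0, 0.257]
force: [0.4, -0.3, -0.3]
width: 0.851
grip_force: 0.0
```

```bash
python3 look.py o; python3 go.py 0.5515,0.3295,0.18; python3 - <<'E'
import cv2
from vis import *
s=cv2.imread("pics/o_scene.png");t=cv2.imread("pics/o_top.png")
cv2.imwrite("pics/o.png",np.hstack([cv2.resize(s[155:395,195:555],(600,400),interpolation=cv2.INTER_CUBIC)]))
E
```

```text
500 [0.5514 0.3295] 0.0651 403
t 43.32 tcp [ 0.498  -0.277   0.1996] ori [ 3.1413e+00 -2.0000e-04  2.5620e-01] w 0.849 grip 0.0 F [ 1.3  -0.12  0.53]
to [0.5515, 0.3295, 0.18] shift [ 0.2055 -0.5732  0.0196] rows 17 each [ 0.0121 -0.0337  0.0012]
```

View pics/o.png

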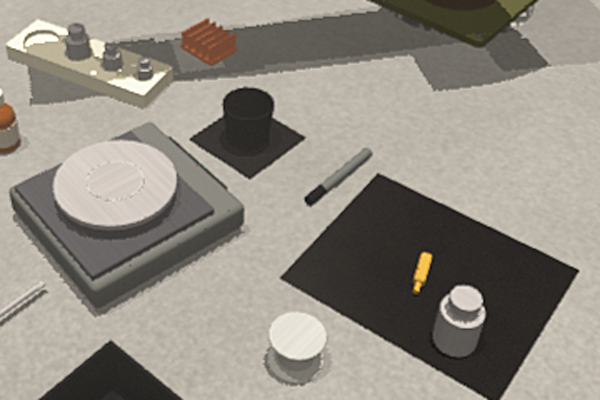

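The picture shows three weights upright in their pockets, the pan empty, the cup on the pad, and the 500 g weight in place on the mat at about (460,322). I'll go to it.

Call:
servo_tool:
  motion:
    - [[0,0,0],[0.0065,-0.018,0],-0.7]
    - [[0,0,0],[0.0113,-0.0316,0.0012],-0.7]
    - [[0,0,0],[0.0113,-0.0316,0.0012],-0.7]
    - [[0,0,0],[0.0113,-0.0316,0.0012],-0.7]
    - [[0,0,0],[0.0113,-0.0316,0.0012],-0.7]
    - [[0,0,0],[0.0113,-0.0316,0.0012],-0.7]
    - [[0,0,0],[0.0113,-0.0316,0.0012],-0.7]
    - [[0,0,0],[0.0113,-0.0316,0.0012],-0.7]
    - [[0,0,0],[0.0113,-0.0316,0.0012],-0.7]
    - [[0,0,0],[0.0113,-0.0316,0.0012],-0.7]
    - [[0,0,0],[0.0113,-0.0316,0.0012],-0.7]
    - [[0,0,0],[0.0113,-0.0316,0.0012],-0.7]
    - [[0,0,0],[0.0113,-0.0316,0.0012],-0.7]
    - [[0,0,0],[0.0113,-0.0316,0.0012],-0.7]
    - [[0,0,0],[0.0113,-0.0316,0.0012],-0.7]
    - [[0,0,0],[0.0113,-0.0316,0.0012],-0.7]
    - [[0,0,0],[0.0113,-0.0316,0.0012],-0.7]
    - [[0,0,0],[0.0113,-0.0316,0.0012],-0.7]
    - [[0,0,0],[0.0065,-0.018,0],-0.7]
    - [[0,0,0],[0,0,0],-0.7]

```text
t: 44.98
tcp_pos: [0.5518, 0.3329, 0.1791]
orientation: [-3.14, -0.001, 0.26]
force: [0.7, -0.2, 0.7]
width: 0.85
grip_force: 0.0
```

Call:
servo_tool:
  motion:
    - [[0,0,0],[0,0,0],-0.7]
    - [[0,0,0],[0,0,0],-0.7]

```text
t: 45.15
tcp_pos: [0.5518, 0.3288, 0.1787]
orientation: [3.141, 0.001, 0.255]
force: [0.1, -0.5, -0.2]
width: 0.853
grip_force: 0.0
```

```bash
python3 go.py 0.5515,0.3295,0.088; python3 look.py q
```

```text
t 45.15 tcp [0.5518 0.3288 0.1787] ori [3.1411e+00 6.0000e-04 2.5510e-01] w 0.853 grip 0.0 F [ 0.11 -0.47 -0.25]
to [0.5515, 0.3295, 0.088] shift [-0.0001 -0.0008  0.0907] rows 3 each [-0.     -0.0003  0.0302]
no scene match [0.60174663 0.32172068]
no scene match [0.54807302 0.42334897]
no scene match [0.51484273 0.41791141]
no scene match [0.47704888 0.40632707]
no scene match [0.47844621 0.42274969]
no scene match [0.44585497 0.38733635]
200 [0.5468 0.328 ] 0.0632 233
500 [0.3888 0.2765] 0.0011 497
```

Call:
servo_tool:
  motion:
    - [[0,0,0],[0,-0.0008,0.015],-0.7]
    - [[0,0,0],[0,0,0.03],-0.7]
    - [[0,0,0],[0,0,0.03],-0.7]
    - [[0,0,0],[0,0,0.01],-0.7]
    - [[0,0,0],[0,0,0.0055],-0.7]
    - [[0,0,0],[0,0,0],-0.4]
    - [[0,0,0],[0,0,0],-0.1]
    - [[0,0,0],[0,0,0],0.3]
    - [[0,0,0],[0,0,0],0.3]
    - [[0,0,0],[0,0,0],0.3]
    - [[0,0,0],[0,0,0],0.3]
    - [[0,0,0],[0,0,0],0.3]
  force: 70

```text
t: 46.25
tcp_pos: [0.553, 0.3307, 0.0906]
orientation: [-3.141, -0.004, 0.255]
force: [1.4, -0.7, 6.5]
width: 0.471
grip_force: 71.5
```

```bash
python3 go.py 0.5515,0.3295,0.192 0.667,-0.019,0.192
```

```text
t 46.25 tcp [0.553  0.3307 0.0906] ori [-3.1411 -0.0036  0.2549] w 0.471 grip 71.5 F [ 1.45 -0.72  6.54]
to [0.5515, 0.3295, 0.192] shift [-0.0017  0.0008 -0.1014] rows 3 each [-0.0006  0.0003 -0.0338]
to [0.667, -0.019, 0.192] shift [ 0.0239  0.3664 -0.    ] rows 10 each [ 0.0024  0.0366 -0.    ]
```

Call:
servo_tool:
  motion:
    - [[0,0,0],[0,0,-0.004],0.3]
    - [[0,0,0],[0,0,-0.02],0.3]
    - [[0,0,0],[0,0,-0.03],0.3]
    - [[0,0,0],[0,0,-0.03],0.3]
    - [[0,0,0],[0,0,-0.02],0.3]
    - [[0,0,0],[0.001,0.0152,0],0.3]
    - [[0,0,0],[0.0018,0.028,0],0.3]
    - [[0,0,0],[0.0018,0.028,0],0.3]
    - [[0,0,0],[0.0018,0.028,0],0.3]
    - [[0,0,0],[0.0018,0.028,0],0.3]
    - [[0,0,0],[0.0018,0.028,0],0.3]
    - [[0,0,0],[0.0018,0.028,0],0.3]
    - [[0,0,0],[0.0018,0.028,0],0.3]
    - [[0,0,0],[0.0018,0.028,0],0.3]
    - [[0,0,0],[0.0018,0.028,0],0.3]
    - [[0,0,0],[0.0018,0.028,0],0.3]
    - [[0,0,0],[0.0018,0.028,0],0.3]
    - [[0,0,0],[0.0018,0.028,0],0.3]
    - [[0,0,0],[0.001,0.0152,0],0.3]
    - [[0,0,0],[0,0,0],0.3]

```text
t: 47.92
tcp_pos: [0.6663, -0.0219, 0.19]
orientation: [-3.141, 0.003, 0.251]
force: [-0.2, 0.0, -5.1]
width: 0.479
grip_force: 71.9
```

Call:
servo_tool:
  motion:
    - [[0,0,0],[0,0,0],0.3]
    - [[0,0,0],[0,0,0],0.3]
    - [[0,0,0],[0,0,0],0.3]

```text
t: 48.17
tcp_pos: [0.6661, -0.0174, 0.1915]
orientation: [-3.141, 0.002, 0.256]
force: [-0.1, -0.0, -5.6]
width: 0.473
grip_force: 71.9
```

```bash
python3 go.py 0.667,-0.019,0.152
```

```text
t 48.17 tcp [ 0.6661 -0.0174  0.1915] ori [-3.1405e+00  1.6000e-03  2.5590e-01] w 0.473 grip 71.9 F [-0.06 -0.05 -5.58]
to [0.667, -0.019, 0.152] shift [0.0004 0.0018 0.0395] rows 2 each [0.0002 0.0009 0.0197]
```

Call:
servo_tool:
  motion:
    - [[0,0,0],[0.0004,0.0017,0.01],0.3]
    - [[0,0,0],[0,0,0.01],0.3]
    - [[0,0,0],[0,0,0.006],0.3]
    - [[0,0,0],[0,0,0.003],0.3]
    - [[0,0,0],[0,0,0.002],0.3]
    - [[0,0,0],[0,0,0.0015],0.3]
    - [[0,0,0],[0,0,0.0015],0.3]
    - [[0,0,0],[0,0,0.0015],0.3]
    - [[0,0,0],[0,0,0.0015],0.3]
    - [[0,0,0],[0,0,0.0015],0.3]
    - [[0,0,0],[0,0,0],0.3]
    - [[0,0,0],[0,0,0],0.3]

```text
t: 49.17
tcp_pos: [0.668, -0.02, 0.1545]
orientation: [3.141, -0.001, 0.255]
force: [-1.1, 0.6, -1.9]
width: 0.472
grip_force: 71.9
```

```bash
python3 go.py 0.667,-0.019,0.152
```

```text
t 49.17 tcp [ 0.668  -0.02    0.1545] ori [ 3.1414e+00 -9.0000e-04  2.5470e-01] w 0.472 grip 71.9 F [-1.09  0.57 -1.94]
to [0.667, -0.019, 0.152] shift [-0.0007 -0.0012  0.0025] rows 1 each [-0.0007 -0.0012  0.0025]
```

Call:
servo_tool:
  motion:
    - [[0,0,0],[0,0,0.001],0.3]
    - [[0,0,0],[0,0,0.001],0.3]
    - [[0,0,0],[0,0,0],0.3]
    - [[0,0,0],[0,0,0],0.3]
    - [[0,0,0],[0,0,0],0.05]
    - [[0,0,0],[0,0,0],-0.1]
    - [[0,0,0],[0,0,0],-0.4]
    - [[0,0,0],[0,0,0],-0.7]
    - [[0,0,0],[0,0,0],-0.7]
    - [[0,0,0],[0,0,0],-0.7]
    - [[0,0,0],[0,0,0],-0.7]

```text
t: 50.08
tcp_pos: [0.6678, -0.02, 0.152]
orientation: [3.142, -0.0, 0.255]
force: [-0.5, 0.3, 0.1]
width: 0.85
grip_force: 0.0
```

Call:
servo_tool:
  motion:
    - [[0,0,-6],[0,0,0],-0.7]
    - [[0,0,-6],[0,0,0],-0.7]
    - [[0,0,-6],[0,0,0],-0.7]
    - [[0,0,-6],[0,0,0],-0.7]
    - [[0,0,-6],[0,0,0],-0.7]
    - [[0,0,-6],[0,0,0],-0.7]
    - [[0,0,-6],[0,0,0],-0.7]
    - [[0,0,-6],[0,0,0],-0.7]
    - [[0,0,-6],[0,0,0],-0.7]
    - [[0,0,-6],[0,0,0],-0.7]
    - [[0,0,-6],[0,0,0],-0.7]
    - [[0,0,-6],[0,0,0],-0.7]
    - [[0,0,-6],[0,0,0],-0.7]
    - [[0,0,-6],[0,0,0],-0.7]
    - [[0,0,-4],[0,0,0],-0.7]
    - [[0,0,0],[0,0,0],-0.7]
    - [[0,0,0],[0,0,0],-0.7]

```text
t: 51.5
tcp_pos: [0.6677, -0.02, 0.1519]
orientation: [3.142, -0.0, 1.789]
force: [0.2, 0.4, 0.5]
width: 0.852
grip_force: 0.0
```

```bash
python3 go.py
```

```text
t 51.5 tcp [ 0.6677 -0.02    0.1519] ori [ 3.1416 -0.      1.7888] w 0.852 grip 0.0 F [0.16 0.44 0.51]
```

Call:
servo_tool:
  motion:
    - [[0,0,0],[0,0,0],-0.4]
    - [[0,0,0],[0,0,0],-0.1]
    - [[0,0,0],[0,0,0],0.1]
    - [[0,0,0],[0,0,0],0.3]
    - [[0,0,0],[0,0,0],0.3]
    - [[0,0,0],[0,0,0],0.3]
    - [[0,0,0],[0,0,0],0.3]
    - [[0,0,0],[0,0,0],0.3]

```text
t: 52.17
tcp_pos: [0.6676, -0.02, 0.1519]
orientation: [-3.141, -0.0, 1.791]
force: [-1.1, -0.1, 0.2]
width: 0.473
grip_force: 70.3
```

```bash
python3 go.py 0.5121,-0.3391,0.152
```

```text
t 52.17 tcp [ 0.6676 -0.02    0.1519] ori [-3.1412 -0.      1.7906] w 0.473 grip 70.3 F [-1.11 -0.12  0.15]
to [0.5121, -0.3391, 0.152] shift [-2.775e-01 -2.213e-01 -1.000e-04] rows 10 each [-0.0277 -0.0221 -0.    ]
```

Call:
servo_tool:
  motion:
    - [[0,0,0],[0,0,-0.005],0.3]
    - [[0,0,0],[0,0,-0.013],0.3]
    - [[0,0,0],[0,0,-0.02],0.3]
    - [[0,0,0],[0,0,-0.02],0.3]
    - [[0,0,0],[-0.0125,-0.0099,0],0.3]
    - [[0,0,0],[-0.0281,-0.0224,0.003],0.3]
    - [[0,0,0],[-0.0281,-0.0224,0.003],0.3]
    - [[0,0,0],[-0.0281,-0.0224,0.003],0.3]
    - [[0,0,0],[-0.0281,-0.0224,0.003],0.3]
    - [[0,0,0],[-0.0281,-0.0224,0.003],0.3]
    - [[0,0,0],[-0.0281,-0.0224,0.003],0.3]
    - [[0,0,0],[-0.0281,-0.0224,0.003],0.3]
    - [[0,0,0],[-0.0281,-0.0224,0.003],0.3]
    - [[0,0,0],[-0.0281,-0.0224,0.003],0.3]
    - [[0,0,0],[-0.0125,-0.0099,0],0.3]
    - [[0,0,0],[0,0,0.02],0.3]
    - [[0,0,0],[0,0,0.02],0.3]
    - [[0,0,0],[0,0,0.012],0.3]
    - [[0,0,0],[0,0,0],0.3]
    - [[0,0,0],[0,0,0],0.3]

```text
t: 53.83
tcp_pos: [0.5114, -0.3388, 0.1296]
orientation: [-3.14, -0.002, 1.791]
force: [0.5, 0.4, -4.7]
width: 0.47
grip_force: 71.7
```

Call:
servo_tool:
  motion:
    - [[0,0,0],[0,0,0],0.3]
    - [[0,0,0],[0,0,0],0.3]

```text
t: 54.0
tcp_pos: [0.5132, -0.3398, 0.1326]
orientation: [3.14, 0.002, 1.791]
force: [0.1, 0.0, -4.0]
width: 0.47
grip_force: 71.7
```

```bash
python3 go.py 0.5121,-0.3391,0.1025
```

```text
t 54.0 tcp [ 0.5132 -0.3398  0.1326] ori [3.1400e+00 2.1000e-03 1.7913e+00] w 0.47 grip 71.7 F [ 0.11  0.   -3.96]
to [0.5121, -0.3391, 0.1025] shift [ 0.0009 -0.0009  0.0301] rows 1 each [ 0.0009 -0.0009  0.0301]
```

Call:
servo_tool:
  motion:
    - [[0,0,0],[0.0007,-0.0006,0.008],0.3]
    - [[0,0,0],[0,0,0.008],0.3]
    - [[0,0,0],[0,0,0.005],0.3]
    - [[0,0,0],[0,0,0.003],0.3]
    - [[0,0,0],[0,0,0.002],0.3]
    - [[0,0,0],[0,0,0.0015],0.3]
    - [[0,0,0],[0,0,0.001],0.3]
    - [[0,0,0],[0,0,0],0.3]
    - [[0,0,0],[0,0,0],0.3]

```text
t: 54.75
tcp_pos: [0.5119, -0.3392, 0.1034]
orientation: [3.141, 0.001, 1.791]
force: [-2.1, 2.3, 2.7]
width: 0.475
grip_force: 72.4
```

```bash
python3 go.py 0.5121,-0.3391,0.1025
```

```text
t 54.75 tcp [ 0.5119 -0.3392  0.1034] ori [3.1410e+00 7.0000e-04 1.7907e+00] w 0.475 grip 72.4 F [-2.08  2.33  2.7 ]
to [0.5121, -0.3391, 0.1025] shift [0.     0.0003 0.0009] rows 1 each [0.     0.0003 0.0009]
```

Call:
servo_tool:
  motion:
    - [[0,0,0],[0,0,0],0.1]
    - [[0,0,0],[0,0,0],-0.2]
    - [[0,0,0],[0,0,0],-0.5]
    - [[0,0,0],[0,0,0],-0.7]
    - [[0,0,0],[0,0,0],-0.7]
    - [[0,0,0],[0,0,0],-0.7]
    - [[0,0,0],[0,0,-0.01],-0.7]
    - [[0,0,0],[0,0,-0.02],-0.7]
    - [[0,0,0],[0,0,-0.03],-0.7]
    - [[0,0,0],[0,0,-0.03],-0.7]
    - [[0,0,0],[0,0,-0.01],-1]

```text
t: 55.67
tcp_pos: [0.5134, -0.3404, 0.2087]
orientation: [3.136, 0.007, 1.791]
force: [1.4, -0.6, 1.2]
width: 0.964
grip_force: 0.0
```

Call:
servo_tool:
  motion:
    - [[0,0,6],[0,0,0],-1]
    - [[0,0,6],[0,0,0],-1]
    - [[0,0,6],[0,0,0],-1]
    - [[0,0,6],[0,0,0],-1]
    - [[0,0,6],[0,0,0],-1]
    - [[0,0,6],[0,0,0],-1]
    - [[0,0,6],[0,0,0],-1]
    - [[0,0,6],[0,0,0],-1]
    - [[0,0,6],[0,0,0],-1]
    - [[0,0,6],[0,0,0],-1]
    - [[0,0,6],[0,0,0],-1]
    - [[0,0,6],[0,0,0],-1]
    - [[0,0,6],[0,0,0],-1]
    - [[0,0,6],[0,0,0],-1]
    - [[0,0,4],[0,0,0],-1]
    - [[0,0,0],[0,0,0],-1]
    - [[0,0,0],[0,0,0],-1]

```text
t: 57.08
tcp_pos: [0.5115, -0.3389, 0.2024]
orientation: [-3.142, 0.0, 0.257]
force: [-0.0, 0.2, 0.1]
width: 1.001
grip_force: 0.0
```

```bash
python3 - <<'E'
from vis import *
d=grab("r");s=d["scene"]["frame"];t=d["top"]["frame"]
cv2.imwrite("pics/r.png",np.vstack([cv2.resize(s[160:310,195:395],(533,400)),cv2.resize(t[235:335,240:506],(533,200))]))
# cup on pad: rim top in both views
for n,b in(("top",(312,263,358,310)),("scene",(310,215,380,262))):
    u0,v0,u1,v1=b;g=d[n]["frame"].max(2)[v0:v1,u0:u1];print(n,np.percentile(g,[2,25,50,75,98]))
E
python3 go.py 0.463,-0.010,0.18
```

```text
top [ 50.  61.  65.  72. 177.]
scene [ 42.  49.  62. 189. 201.]
t 57.18 tcp [ 0.5115 -0.3389  0.2024] ori [-3.1416 -0.      0.2562] w 0.999 grip 0.0 F [-0.4  -0.81 -1.52]
to [0.463, -0.01, 0.18] shift [ 0.0364 -0.3305  0.0224] rows 9 each [ 0.004  -0.0367  0.0025]
```

View pics/r.png

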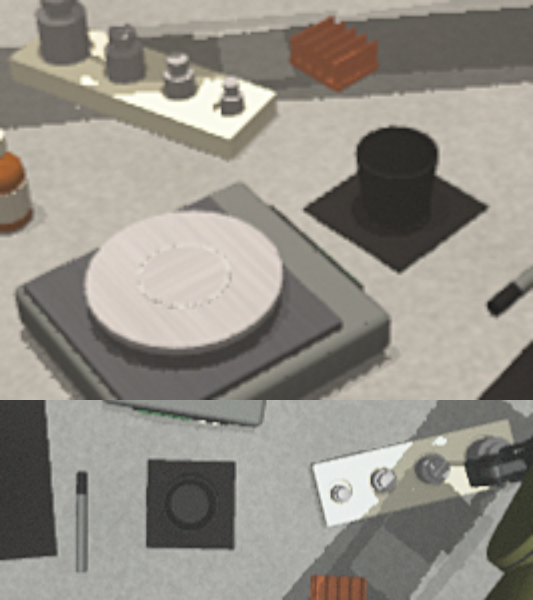

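The picture shows all four weights upright in their pockets, the pan empty, and the cup centred on the pad, with the rim at about (190,503) in the crop, i.e. top pixel (334.8,286.5). It hasn't moved, so I'll fetch it.

Call:
servo_tool:
  motion:
    - [[0,0,0],[0.002,-0.0165,0],-1]
    - [[0,0,0],[0.0036,-0.0331,0.0025],-1]
    - [[0,0,0],[0.0036,-0.0331,0.0025],-1]
    - [[0,0,0],[0.0036,-0.0331,0.0025],-1]
    - [[0,0,0],[0.0036,-0.0331,0.0025],-1]
    - [[0,0,0],[0.0036,-0.0331,0.0025],-1]
    - [[0,0,0],[0.0036,-0.0331,0.0025],-1]
    - [[0,0,0],[0.0036,-0.0331,0.0025],-1]
    - [[0,0,0],[0.0036,-0.0331,0.0025],-1]
    - [[0,0,0],[0.0036,-0.0331,0.0025],-1]
    - [[0,0,0],[0.002,-0.0165,0],-1]
    - [[0,0,0],[0,0,0],-1]
    - [[0,0,0],[0,0,0],-1]
    - [[0,0,0],[0,0,0],-1]
    - [[0,0,0],[0,0,0],-1]

```text
t: 58.43
tcp_pos: [0.4637, -0.0105, 0.1802]
orientation: [3.141, -0.0, 0.254]
force: [0.2, -0.4, 0.2]
width: 1.0
grip_force: 0.0
```

```bash
python3 go.py 0.463,-0.0103,0.09; python3 - <<'E'
from vis import *
d=grab("s")
c=d["top"];print(onz(c,(334.8,286.5),.059),onz(c,(334.8,286.5),.007))
# seating of weights: axis against pocket and top height
P={50:(.4757,-.1771),100:(.4867,-.2239),200:(.4984,-.2772),500:(.5121,-.3391)}
f=c["frame"];print({w:proj(c,[*P[w],.014+D[w][2]]).round(1).tolist() for w in P})
cv2.imwrite("pics/s.png",np.hstack([cv2.resize(f[235:310,390:510],(480,300),interpolation=cv2.INTER_CUBIC),cv2.resize(d["scene"]["frame"][145:220,190:310],(320,200),interpolation=cv2.INTER_CUBIC)[:,:,:].repeat(1,0) if 0 else cv2.resize(d["scene"]["frame"][145:220,190:310],(320,300),interpolation=cv2.INTER_CUBIC)]))
E
```

```text
t 58.43 tcp [ 0.4637 -0.0105  0.1802] ori [ 3.1412e+00 -4.0000e-04  2.5380e-01] w 1.0 grip 0.0 F [ 0.18 -0.4   0.24]
to [0.463, -0.0103, 0.09] shift [-0.0006 -0.0004  0.0902] rows 3 each [-0.0002 -0.0001  0.0301]
[[ 0.46461364 -0.00977919  0.059     ]] [[ 0.46302612 -0.01041227  0.007     ]]
{50: [411.4, 280.4], 100: [433.6, 275.1], 200: [459.2, 269.4], 500: [490.5, 262.5]}
```

View pics/s.png

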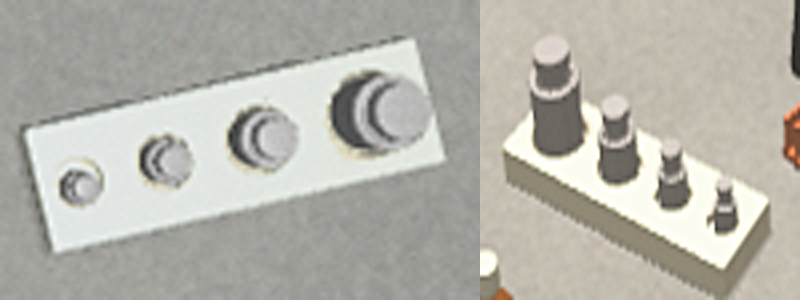

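The picture shows all four weights upright and centred within their pocket mouths. Next I'll grasp the cup.

Call:
servo_tool:
  motion:
    - [[0,0,0],[-0.0005,-0.0004,0.015],-1]
    - [[0,0,0],[0,0,0.03],-1]
    - [[0,0,0],[0,0,0.03],-1]
    - [[0,0,0],[0,0,0.01],-1]
    - [[0,0,0],[0,0,0.0055],-1]
    - [[0,0,0],[0,0,0],-0.6]
    - [[0,0,0],[0,0,0],-0.2]
    - [[0,0,0],[0,0,0],0.2]
    - [[0,0,0],[0,0,0],0.2]
    - [[0,0,0],[0,0,0],0.2]
    - [[0,0,0],[0,0,0],0.2]
    - [[0,0,0],[0,0,0],0.2]
  force: 25

```text
t: 59.53
tcp_pos: [0.4641, -0.0095, 0.0911]
orientation: [3.14, -0.003, 0.255]
force: [0.4, -1.1, 6.6]
width: 0.712
grip_force: 27.5
```

```bash
python3 go.py 0.463,-0.0103,0.2 0.6662,-0.019,0.2
```

```text
t 59.53 tcp [ 0.4641 -0.0095  0.0911] ori [ 3.1401 -0.0032  0.2549] w 0.712 grip 27.5 F [ 0.38 -1.08  6.63]
to [0.463, -0.0103, 0.2] shift [-0.0013  0.0005 -0.1089] rows 3 each [-0.0004  0.0002 -0.0363]
to [0.6662, -0.019, 0.2] shift [ 0.1944  0.0597 -0.    ] rows 6 each [ 0.0324  0.0099 -0.    ]
```

Call:
servo_tool:
  motion:
    - [[0,0,0],[0,0,-0.005],0.2]
    - [[0,0,0],[0,0,-0.02],0.2]
    - [[0,0,0],[0,0,-0.03],0.2]
    - [[0,0,0],[0,0,-0.03],0.2]
    - [[0,0,0],[0,0,-0.03],0.2]
    - [[0,0,0],[0.0096,0.003,0],0.2]
    - [[0,0,0],[0.0292,0.009,0],0.2]
    - [[0,0,0],[0.0292,0.009,0],0.2]
    - [[0,0,0],[0.0292,0.009,0],0.2]
    - [[0,0,0],[0.0292,0.009,0],0.2]
    - [[0,0,0],[0.0292,0.009,0],0.2]
    - [[0,0,0],[0.0292,0.009,0],0.2]
    - [[0,0,0],[0.0096,0.003,0],0.2]
    - [[0,0,0],[0,0,0.02],0.2]
    - [[0,0,0],[0,0,0.01],0.2]
    - [[0,0,0],[0,0,0],0.2]
    - [[0,0,0],[0,0,0],0.2]
    - [[0,0,0],[0,0,0],0.2]

```text
t: 61.03
tcp_pos: [0.6654, -0.0183, 0.1747]
orientation: [-3.141, 0.0, 0.255]
force: [-0.1, -0.5, -0.9]
width: 0.716
grip_force: 27.7
```

```bash
python3 go.py 0.6662,-0.019,0.1568
```

```text
t 61.03 tcp [ 0.6654 -0.0183  0.1747] ori [-3.1414e+00  3.0000e-04  2.5480e-01] w 0.716 grip 27.7 F [-0.12 -0.51 -0.88]
to [0.6662, -0.019, 0.1568] shift [0.0006 0.0009 0.0179] rows 1 each [0.0006 0.0009 0.0179]
```

Call:
servo_tool:
  motion:
    - [[0,0,0],[0.0005,0.0008,0.006],0.2]
    - [[0,0,0],[0,0,0.005],0.2]
    - [[0,0,0],[0,0,0.003],0.2]
    - [[0,0,0],[0,0,0.002],0.2]
    - [[0,0,0],[0,0,0.0015],0.2]
    - [[0,0,0],[0,0,0.0005],0.2]
    - [[0,0,0],[0,0,0],0.2]
    - [[0,0,0],[0,0,0],0.2]
    - [[0,0,0],[0,0,0],-0.5]
    - [[0,0,0],[0,0,0],-0.8]
    - [[0,0,0],[0,0,0],-1]
    - [[0,0,0],[0,0,0],-1]
    - [[0,0,0],[0,0,0],-1]
    - [[0,0,0],[0,0,-0.005],-1]
    - [[0,0,0],[0,0,-0.015],-1]
    - [[0,0,0],[0,0,-0.03],-1]
    - [[0,0,0],[0,0,-0.035],-1]
    - [[0,0,0],[0,0,-0.035],-1]
    - [[0,0,0],[0,0,0],-1]

```text
t: 62.62
tcp_pos: [0.6701, -0.0193, 0.2884]
orientation: [3.136, -0.016, 0.255]
force: [1.0, -0.5, 1.6]
width: 1.0
grip_force: 0.0
```

Call:
servo_tool:
  motion:
    - [[0,0,0],[-0.01,0.02,0],-1]
    - [[0,0,0],[-0.01,0.03,0],-1]
    - [[0,0,0],[-0.01,0.035,0],-1]
    - [[0,0,0],[-0.01,0.035,0],-1]
    - [[0,0,0],[-0.01,0.035,0],-1]
    - [[0,0,0],[-0.01,0.035,0],-1]
    - [[0,0,0],[-0.01,0.035,0],-1]
    - [[0,0,0],[-0.01,0.035,0],-1]
    - [[0,0,0],[-0.01,0.035,0],-1]
    - [[0,0,0],[-0.01,0.035,0],-1]
    - [[0,0,0],[-0.01,0.02,0],-1]
    - [[0,0,0],[0,0,0],-1]
    - [[0,0,0],[0,0,0],-1]
    - [[0,0,0],[0,0,0],-1]

```text
t: 63.78
tcp_pos: [0.6487, -0.385, 0.2773]
orientation: [3.141, -0.001, 0.255]
force: [0.3, -0.4, 0.1]
width: 1.002
grip_force: 0.0
```

```bash
python3 go.py; python3 - <<'E'
from vis import *
d=grab("z");f=d["top"]["frame"];fs=d["scene"]["frame"]
def big(m,u0,v0,u1,v1):
    k=np.zeros((480,640),np.uint8);k[v0:v1,u0:u1]=m[v0:v1,u0:u1];return max(blobs(k),key=len)
ct=big(f.max(2)<72,315,165,362,215);cs=big(fs.max(2)<60,235,215,295,285)
xy=axis(d,ct,cs);print("cup",len(ct),len(cs),xy,topz(d,cs,xy,.031),"off pan",np.hypot(*(xy-[.6663,-.0188])))
cv2.imwrite("pics/z.png",np.vstack([cv2.resize(fs[145:400,190:550],(424,300)),cv2.resize(f[140:340,150:510],(424,236))]))
E
```

```text
t 63.78 tcp [ 0.6487 -0.385   0.2773] ori [ 3.1414e+00 -8.0000e-04  2.5490e-01] w 1.002 grip 0.0 F [ 0.33 -0.39  0.08]
cup 378 1241 [ 0.66756748 -0.01846708] 0.12446612003292701 off pan 0.0013104726878172864
```

View pics/z.png

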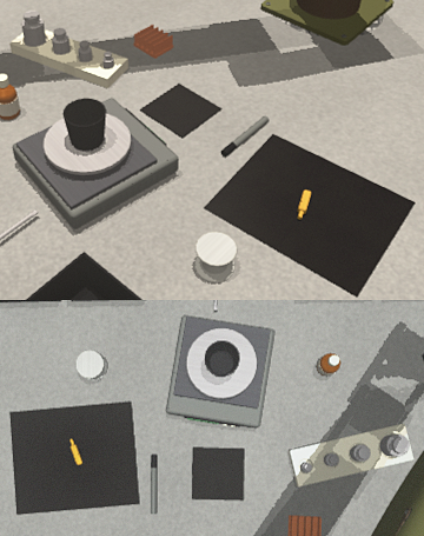

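The picture shows the cup upright in the middle of the pan, measured 1.3 mm off centre. All four weights are in the block, the other things have not moved, and the arm is clear, so I'm handing in.

```bash
python3 -c "
from cell import robot
print(robot.sign_off())"
```

```text
the job is handed in; nothing more can be done
None
```

I handed the job in at about 64 s: all four weights were checked on the pan from lightest to heaviest and stand in their own pockets, and the cup is back on the pan 1.3 mm off centre by camera (no verdict came back).

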